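Change the printing block in a cam-clamped registration bed

ROBOT

A 6-joint arm with a two-finger parallel gripper is mounted at the origin on the work surface. World frame = base frame: x ahead of the robot, y to its left, z up, the work surface at z = 0. Lengths are in mm, angles in rad, forces in N, time in s.
With the tool pointing down it reaches from about 350 to 775 mm from the base axis. Payload 5.5 kg.
Tool frame: the origin (TCP) lies at the very end of the fingers, on their centre line; the grasp point (between the pads) lies 19 mm behind it; z points along the fingers, x is the direction in which the jaws open and shut, and the axes are right-handed (so a half turn about z gives the same grasp; the last joint's range is limited). The gripper opens to 85 mm and grips with 20 to 120 N. Pads are 22 mm wide; open, the fingers measure 114 mm over their backs; the gripper's body (76 mm by 85 mm) begins 54 mm behind the grasp point. The pads swing forward as they close: fully open they stand 13 mm farther back than shut.
Start: joints at [1.2, 0.313, 0.046, 1.304, 0, 1.431], TCP at [131.557, 559.79, 231.323] pointing down, gripper open.
Joint ranges: [-2.76, 2.76], [-0.86, 1.69], [-1.03, 1.26], [-2.2, 2.34], [-1.47, 1.5], [-3.14, 3.14]. Speed limits (rad/s): [2.57, 2.57, 3.14, 3.14, 3.14, 3.14].

INTERFACE

Orientations are given as a rotation vector (axis times angle).
In Python, from bench import * gives the robot as it stands.
- The arm moves only by the tool jog_arm, never from a script. Its argument "series" is a list of rows, each an object of numbers: "tx", "ty", "tz": the shift along the tool's x, y, z in units of 40 mm (1.0 is 40 mm); "ax", "ay", "az": the turn, a rotation vector about the tool's x, y, z in units of 5 degrees (1.0 is 5 degrees); "hand": the opening, from -1 (shut) to 1 (fully open). In form: [{"tx": .., "ty": .., "tz": .., "ax": .., "ay": .., "az": .., "hand": ..}, ...]. A call has exactly 5 rows; each row shifts and turns the commanded pose from where the row before left it, along the tool's axes as they then stand; what a row does not reach is not made up. A row lasts 1/10 s, in which the tool goes at most 50 mm and 8.59 degrees, less where a joint would pass 70% of its speed; a pose out of reach is approached as far as the arm can. A call is refused whole if a number of a shift passes 1 or a number of a turn 1, either way. A call with a gripper value outside its range is refused whole. The fingers move at their own pace and stop on an object; "grip_force" is the grip in N (left out, the last holds). Time passes only in rows, so rows that do not move let the fingers close, or fill a call up. It gives the time, the measured TCP pose, the force and the opening at its end, in the units of the state.
- get_state(): the state, without advancing time (a new reading comes with each control period).
- grab_frame(name): name is "side" or "top" or "wrist"; returns a dict with "color" (480x640x3 uint8, red, green, blue), "range_z" (480x640 float32, mm along the optical axis (not along the pixel's ray), 0 where there is no reading), "fx", "fy", "cx", "cy" (pixels), "R" (3x3) and "t" (3): a world point X has camera coordinates R X + t. Camera axes: x right, y down, z forward; pixel columns grow to the right and rows downward; lengths in mm; the calibration is good to about 2 mm. A picture is of the moment at which its call begins.
- sign_off(): hands the job in, once; it reports no verdict.
Trained networks look in the newest picture that a camera, given by its name, has taken for a name from the list of things; names that differ only in an ending like _2 or _b are one class to them, and where a whole thing is asked for, a point or a joint stands for the part that bears it (a point fixed in the world has none). Each returns a list of dicts, best first, with "conf" (0 to 1); they miss things now and then, are a little off and sometimes report something else, mostly with a low value. They report only what shows in the picture. A call takes as long as a camera call. They do not tell look-alikes from the thing itself.
- recognise(camera, query): "location" ([row, column] in pixels, amid what is visible of it).
- spot_point(camera, query): "location" ([row, column] in pixels: a listed point, or the origin of a listed thing).
The state is a dict: "clock": time; "qpos": joint angles; "dq": joint speeds; "effort": joint torques, N m; "tool_pos": TCP position; "ee_rot": TCP orientation; "wrist_force": force on the tool from outside, world axes, zero at the start; "moment": the same for the moment, N m; "opening": finger opening in mm.
Only numpy, scipy, OpenCV 4.12 (cv2) and the standard library are available. Lean on these libraries where they do the work, as an engineer would, in place of code of your own. Each camera call takes 0.05 s, during which the arm holds its last target.

TASK

The registration bed has to be made ready for the next print. First stand all the ink jars that are on it upright inside the grey tray; then swing the cam lever open and lay the used blue block flat on the grey drying mat, wholly on it; then lay the fresh terracotta block, its face up, squarely and centrally into its place between the jaw and the orange sprung bar, and turn the cam lever back just far enough that the block is held snug, with the orange bar pushed in about 3 of its 7 mm, never driving the bar home to its stop. Leave everything else where it is.

Things in the scene. Friction and masses are not known exactly. Their poses are not given: they have to be found in the camera images.
- bed: Plywood bed 280 (x) x 320 (y) x 12 mm, fixed. Origin at table height, mid-width; it spans y -165 to +155 mm. At its +y end a dark wooden fence (120 mm wide in x, y +132 to +150, top 46 mm above the table) carries the orange sprung bar. The block's place: centred at bed x = 0, between jaw_face and pad_face, 118 to 122 mm long with the cam open; no side guides.
- clamp: Cam clamp, fixed on the bed at bed x = 0, parallel to the bed. Origin on the vertical cam axis, on the bed's top face (12 mm above the table). Its base plate is 75 x 70 x 3 mm. The aluminium jaw bar, 90 (x) x 12 (y) mm, reaching 26 mm above the bed, moves along +y towards the orange bar.
- cam_lever (a joint): Cam angle, rad, 0 fully open to 1.75, anticlockwise from above. Red lever, 110 mm from cam axis to knob centre; at 0 it points 0.35 rad from the clamp's -x towards its -y, at 1.22 to its -y. The jaw moves 12.5 mm per rad. Stays where left; about 3 N at the knob turns it, 1 to 2 N more while clamping. Starts partly closed at 0.85 to 1.1; the fresh block goes in only when it is open.
- knob (a point): Middle of the gripping height of the black upright knob at the lever's end: 22 mm diameter, standing clear above the lever's bar (bar top 50 mm, knob top 97 mm above the table; this point 78 mm). Moves with the lever.
- jaw_face (a point): Centre of the jaw's front face, which touches the block (20 mm in y from the cam axis with the cam open, 26 mm above the table). Moves with the jaw.
- pad (a joint): How far the orange sprung bar is pushed in, m: 0 free, 0.007 at its stop, along the bed's +y. Spring 1.5 N per mm, no preload.
- pad_face (a point): Centre of the orange bar's front face, which the block presses on (at bed x = 0, y = +113 mm when free, 26 mm above the table; the bar is 100 mm wide, its top 38 mm above the table). Moves with the bar.
- old_block: Used printing block, blue on top with pale cuts, wood below: 52 (x) x 100 (y) x 25 mm, 105 to 210 g. Origin under its centre. Starts lying on the bed between the jaw and orange bar, a few mm loose.
- new_block: Fresh printing block, terracotta on top with white cuts, wood below: 52 (x) x 110 (y) x 25 mm, 105 to 210 g. Origin under its centre, z up. Lies on the table. Either end may go towards the orange bar.
- tray: Grey tray, fixed: 230 (x) x 205 (y) mm outside, walls 5 mm thick and 22 mm high, floor 5 mm thick. Origin under its centre.
- mat: Grey felt drying mat with a cork edge, fixed to the table: 140 (x) x 180 (y) x 4.4 mm. Origin under its centre.
- jar_blue: Ink jar with blue ink and black cap: body 54 mm diameter and 40 mm high, cap 44 mm diameter, top at 62 mm, about 160 g. Origin under its centre. Starts upright on the bed (or is absent).
- jar_yellow: Ink jar with yellow ink and black cap: body 54 mm diameter and 40 mm high, cap 44 mm diameter, top at 62 mm, about 160 g. Origin under its centre. Starts upright on the bed (or is absent).
- jar_red: Ink jar with red ink and black cap: body 54 mm diameter and 40 mm high, cap 44 mm diameter, top at 62 mm, about 160 g. Origin under its centre. Starts upright on the bed (or is absent).
- jar_green: Ink jar with green ink and black cap: body 54 mm diameter and 40 mm high, cap 44 mm diameter, top at 62 mm, about 160 g. Origin under its centre. Starts upright on the bed (or is absent).
- brush_mug: White mug with brushes, 76 mm across, 190 mm tall. Bystander: leave it alone. Origin under it.
- tape_roll: Yellow tape roll lying flat, 90 mm across, 24 mm high. Bystander: leave it alone. Origin under it.
- water_cup: Clear water cup, 72 mm across, 85 mm high. Bystander: leave it alone. Origin under it.
- palette_dish: White dish, 76 mm across, 18 mm high. Bystander: leave it alone. Origin under it.
- brayer: Ink roller lying down, 90 mm wide. Bystander: leave it alone. Origin under it.
- eraser: White eraser, 60 x 30 x 18 mm. Bystander: leave it alone. Origin under it.
- cleaner: Amber bottle, 60 mm across, 150 mm high. Bystander: leave it alone. Origin under it.
Mind the look-alikes: they are no part of the job. What is shaped like the old_block but turquoise is not meant.

How it is judged (in metres and radians):
On the way, in this order (a step that is already met when the one before it is completed fails the run):
1. every ink jar stands upright inside the tray (x of jar_blue in the frame of tray between -0.088 and 0.088 m and y of jar_blue in the frame of tray between -0.0755 and 0.0755 m and z of each of jar_blue, jar_yellow, jar_red, jar_green in the frame of tray below 0.012 m and angle between each of jar_blue, jar_yellow, jar_red, jar_green's own z axis and vertical below 0.12 rad and x of jar_yellow in the frame of tray between -0.088 and 0.088 m and y of jar_yellow in the frame of tray between -0.0755 and 0.0755 m and x of jar_red in the frame of tray between -0.088 and 0.088 m and y of jar_red in the frame of tray between -0.0755 and 0.0755 m and x of jar_green in the frame of tray between -0.088 and 0.088 m and y of jar_green in the frame of tray between -0.0755 and 0.0755 m), for 0.2 s.
2. the used block lies flat on the drying mat (x of old_block in the frame of mat between -0.046 and 0.046 m and y of old_block in the frame of mat between -0.066 and 0.066 m and z of old_block in the frame of mat between 0 and 0.01 m and angle between old_block's own z axis and vertical below 0.1 rad), for 0.2 s.
At the end, for the whole second after the job is handed in: All jars upright in the tray, on its floor; the used block flat and wholly on the mat; the fresh block flat on the bed, square (within 0.08 rad) and within 22 mm of the bed's middle line, clamped so that the orange bar is pushed in 1.2 to 4.8 mm; all at rest; no bystander ever moved more than 40 mm (all of step 1 and all of step 2 and x of new_block in the frame of bed between -0.022 and 0.022 m and y of new_block in the frame of bed between 0.052 and 0.07 m and z of new_block in the frame of bed between 0.008 and 0.016 m and angle between new_block's own z axis and vertical below 0.06 rad and angle between the y axis of new_block and the y axis of bed, either way round below 0.08 rad and value of joint pad between 0.0012 and 0.0048 m and linear speed of each of jar_blue, jar_yellow, jar_red, jar_green, old_block, new_block below 0.02 m/s); the robot touches nothing.
It fails at once if the cam is overrun: the orange bar is driven in more than 5.8 mm (value of joint pad above 0.0058 m).
It fails at once if a bystander is moved more than 40 mm (distance of any of brush_mug, tape_roll, water_cup, palette_dish, brayer, eraser, cleaner from where it was at the start of the episode above 0.04 m).
Of jar_blue, jar_yellow, jar_red, jar_green only 2 to 4 are there at a start; the rules pass over those that are not, and their reading is None.
At some moment in a run one of jar_blue, jar_yellow, jar_red, jar_green may be knocked a few centimetres aside while the robot is not near it.
It also fails if it takes over 208 s, if anything falls off the work surface, if the arm or the gripper's body presses on something with over 40 N, if the wrist force passes 120 N, or if a joint passes its speed limit or range.

## Working session

There is one attempt and no reset: what is moved stays moved. The work goes in short steps, Python scripts to look and compute and a tool call to move; the robot and the scene stay as the last step left them, time stands still between calls to the robot, and variables do not carry over. Pictures are saved under pics/ and viewed, and the job is handed in when it is done.

Besides the shell and the picture viewer there is one more tool, called as name([rows], argument=value, ...), one row to a line, values as JSON. jog_arm: Moves the arm, as the interface text tells. Its arguments: {"type":"object","properties":{"series":{"type":"array","items":{"type":"object","properties":{"tx":{"type":"number"},"ty":{"type":"number"},"tz":{"type":"number"},"ax":{"type":"number"},"ay":{"type":"number"},"az":{"type":"number"},"hand":{"type":"number"}}}},"grip_force":{"type":"number"}},"required":["series"]}

```bash
ls; mkdir -p pics; python3 - <<'E'
from bench import *
import cv2
print(get_state())
for n in ["side","top","wrist"]:
    f=grab_frame(n); cv2.imwrite(f"pics/{n}0.png",f["color"][:,:,::-1])
    print(n,f["fx"],f["cx"],f["cy"],f["R"],f["t"])
E
```

```text
pics
{'clock': 0.0, 'qpos': array([ 1.20041829e+00,  3.14011317e-01,  4.49970436e-02,  1.30358873e+00,
       -3.06941794e-05,  1.43116313e+00]), 'dq': array([ 4.66373989e-04,  2.15949473e-04,  1.71168596e-04, -2.21190404e-05,
       -9.37976516e-04, -2.25100650e-03]), 'effort': array([-7.09910722e-06, -4.80628252e+01,  2.98532653e+01,  1.92614651e-02,
       -4.83316376e-05,  8.29149656e-06]), 'tool_pos': array([131.35882716, 559.28237237, 230.41003765]), 'ee_rot': array([ 2.46166030e+00,  1.95036384e+00, -2.42289908e-03]), 'wrist_force': array([ 0.57014523, -0.6409413 , -1.71409844]), 'moment': array([ 0.00676036, -0.05237261, -0.0171287 ]), 'opening': 85.33434263350239}
side 468.8411202336844 328.4904809429545 231.5637878460822 [[-0.9683445  -0.24958521  0.00401917]
 [-0.19565081  0.74889314 -0.63315071]
 [ 0.15501512 -0.61389436 -0.7740181 ]] [519.6549201  141.19750185 983.853636  ]
top 542.4250738872934 318.3405833429984 241.44873679586493 [[-0.16138778 -0.98688668 -0.00294227]
 [-0.96691644  0.15871739 -0.19970325]
 [ 0.19755147 -0.02938473 -0.97985201]] [ 104.79204666  541.55010412 1118.30636495]
wrist 342.43503206889613 324.57438016798096 240.8921023585264 [[ 0.22860643  0.97351629 -0.00226738]
 [ 0.93379231 -0.21861849  0.28326291]
 [ 0.27526537 -0.06687299 -0.95903961]] [-573.03819254  -36.66962506  380.25845026]
```

View pics/top0.png

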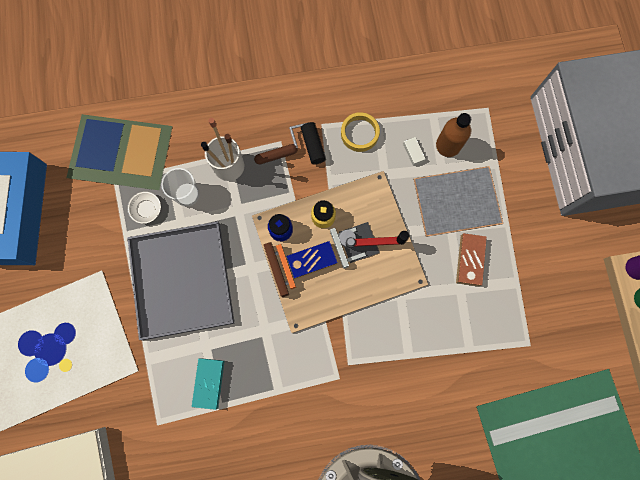

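View pics/side0.png

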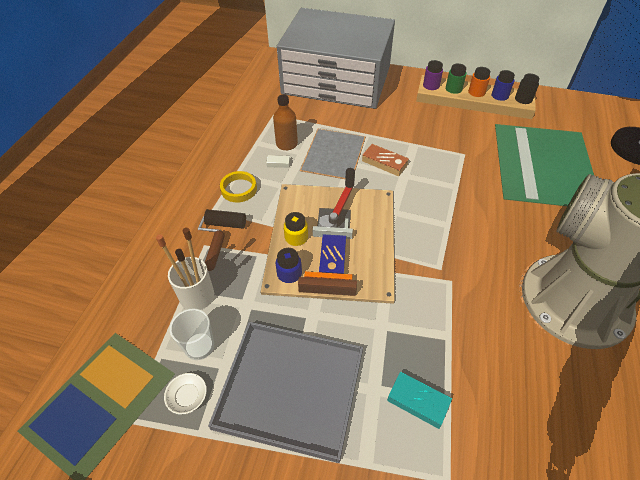

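View pics/wrist0.png

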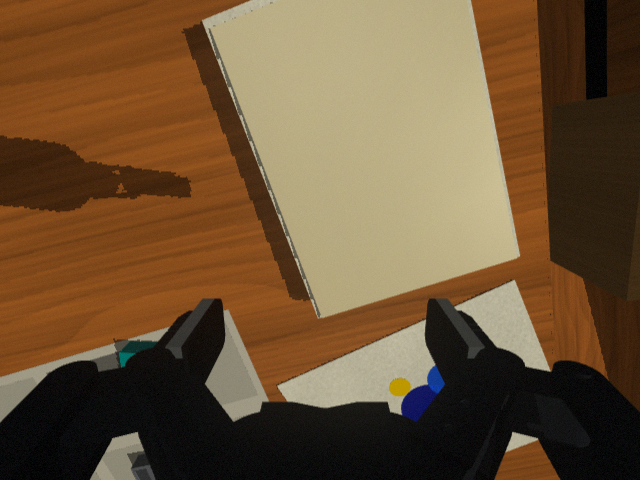

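Top view: two jars, blue (280,228) and yellow (323,211). The blue block lies at (312,260), lever knob (404,238), mat (458,200), terracotta block (472,260), tray (182,280), and the turquoise decoy (209,384). Next I'll measure positions.

```bash
cat > h.py <<'E'
from bench import *
import numpy as np, cv2
from scipy.spatial.transform import Rotation as Ro
def pix2w(f,u,v,z):   # intersect pixel ray with plane z
    d=f["R"].T@np.array([(u-f["cx"])/f["fx"],(v-f["cy"])/f["fy"],1]); c=-f["R"].T@f["t"]
    return c+d*(z-c[2])/d[2]
def w2pix(f,p):
    q=f["R"]@np.array(p)+f["t"]; return f["fx"]*q[0]/q[2]+f["cx"],f["fy"]*q[1]/q[2]+f["cy"]
def cloud(f):
    r=f["range_z"]; v,u=np.mgrid[:480,:640]
    P=np.stack([(u-f["cx"])/f["fx"]*r,(v-f["cy"])/f["fy"]*r,r],-1)-f["t"]
    P=P@f["R"]; P[r<=0]=np.nan; return P
def tri(fs,uvs):
    A=[];b=[]
    for f,(u,v) in zip(fs,uvs):
        d=f["R"].T@np.array([(u-f["cx"])/f["fx"],(v-f["cy"])/f["fy"],1]);d/=np.linalg.norm(d)
        c=-f["R"].T@f["t"];M=np.eye(3)-np.outer(d,d);A.append(M);b.append(M@c)
    return np.linalg.lstsq(np.vstack(A),np.hstack(b),rcond=None)[0]
def st():
    s=get_state(); R=Ro.from_rotvec(s["ee_rot"]).as_matrix()
    print("t%.2f tcp"%s["clock"],s["tool_pos"].round(1),"x",R[:,0].round(3),"z",R[:,2].round(3),"F",s["wrist_force"].round(1),"op %.1f"%s["opening"]); return s,R
def go(target,yaw=None):
    """required move in tool units from current pose to target tcp / yaw (tool x dir), tool down"""
    s,R=st()
    if yaw is not None:
        best=None
        for k in (-1,0,1,2):
            y=yaw+k*np.pi
            Rt=np.array([[np.cos(y),np.sin(y),0],[np.sin(y),-np.cos(y),0],[0,0,-1]]).T
            rv=Ro.from_matrix(R.T@Rt).as_rotvec()
            if best is None or np.linalg.norm(rv)<np.linalg.norm(best): best=rv
        print("turn units",(np.degrees(best)/5).round(2),"j6",s["qpos"][5].round(2))
    d=R.T@(np.array(target)-s["tool_pos"])/40
    print("shift units (cur axes)",d.round(3))
E
python3 - <<'E'
from h import *
T=grab_frame("top");S=grab_frame("side")
C=cloud(T);CS=cloud(S)
for q in ["jar_blue","jar_yellow","jar_red","jar_green","tray","mat","old_block","new_block","bed","clamp","knob","jaw_face","pad_face"]:
    a=spot_point("top",q)[:2];b=spot_point("side",q)[:2]
    print(q,[(np.round(x["location"]),round(x["conf"],2)) for x in a],[(np.round(x["location"]),round(x["conf"],2)) for x in b])
    if a and b:
        print("   tri",tri([T,S],[a[0]["location"][::-1],b[0]["location"][::-1]]).round(1))
print(C[300,450],C[260,472],C[200,458],C[280,182],C[238,404],C[228,280],C[211,323],C[260,310])
E
```

```text
jar_blue [(array([230., 282.]), 0.85)] [(array([274., 287.]), 0.59)]
   tri [603.6  91.   -2.5]
jar_yellow [(array([215., 322.]), 0.69)] [(array([239., 297.]), 0.7)]
   tri [616.  -3.   6.]
jar_red [(array([155., 412.]), 0.28)] [(array([242., 330.]), 0.61)]
   tri [ 690.5 -248.  -225.2]
jar_green [(array([212., 324.]), 0.16)] [(array([154., 333.]), 0.34)]
   tri [541.3   4.7 288.7]
tray [(array([280., 182.]), 0.78)] [(array([390., 286.]), 0.56)]
   tri [529.4 332.6 -11.6]
mat [(array([199., 458.]), 0.63)] [(array([155., 332.]), 0.73)]
   tri [ 611.3 -325.1  -16.4]
old_block [(array([258., 312.]), 0.86), (array([386., 210.]), 0.59)] [(array([400., 418.]), 0.87), (array([260., 328.]), 0.75)]
   tri [ 412.2  130.6 -150. ]
new_block [(array([256., 471.]), 0.89)] [(array([165., 388.]), 0.66)]
   tri [ 465.3 -322.6  -15.2]
bed [(array([195., 190.]), 0.69), (array([250., 332.]), 0.67)] [(array([243., 330.]), 0.82), (array([160., 277.]), 0.33)]
   tri [536.3 226.4 347.4]
clamp [(array([248., 347.]), 0.95)] [(array([230., 335.]), 0.59)]
   tri [534.4 -46.8   7.9]
knob [(array([233., 404.]), 0.7)] [(array([174., 350.]), 0.91), (array([161., 279.]), 0.62)]
   tri [ 531.2 -165.8   79.4]
jaw_face [(array([246., 336.]), 0.65)] [(array([233., 332.]), 0.74)]
   tri [536.9 -20.8  29.4]
pad_face [(array([264., 287.]), 0.63)] [(array([275., 328.]), 0.84)]
   tri [515.5  90.7  28.6]
[ 384.43755036 -251.85856053    1.55542882] [ 461.01401146 -311.02646324   28.57338926] [ 605.95359976 -317.86800948    1.84799518] [523.92683911 327.66596826   6.23358784] [ 521.26925637 -160.40618868   96.44841769] [590.93086381  92.76539088  68.95887574] [611.20359729  -4.12880531  76.44958758] [517.49246136  39.91839758  34.96486945]
```

```bash
cat >> h.py <<'E'
def rectfit(f,box,lo,hi,z,name=None):
    """HSV mask in box (u0,v0,u1,v1) -> minAreaRect in world on plane z"""
    h=cv2.cvtColor(f["color"],cv2.COLOR_RGB2HSV); m=cv2.inRange(h,np.array(lo),np.array(hi))
    k=np.zeros_like(m);u0,v0,u1,v1=box;k[v0:v1,u0:u1]=m[v0:v1,u0:u1]
    n,l,s,c=cv2.connectedComponentsWithStats(k)
    i=1+np.argmax(s[1:,4]); v,u=np.nonzero(l==i)
    W=np.array([pix2w(f,a,b,z)[:2] for a,b in zip(u,v)],np.float32)
    (c,sz,an)=cv2.minAreaRect(W); bp=cv2.boxPoints((c,sz,an))
    e=[bp[1]-bp[0],bp[2]-bp[1]]; L=e[np.argmax([np.linalg.norm(x) for x in e])]
    print(name,"n",len(u),"c",np.round(c,1),"size",np.round(sz,1),"long-axis deg",np.degrees(np.arctan2(L[1],L[0]))%180)
    return c
E
python3 - <<'E'
from h import *
T=grab_frame("top")
cv2.imwrite("pics/zoom.png",cv2.resize(T["color"][160:340,240:520,::-1],None,fx=2.8,fy=2.8,interpolation=cv2.INTER_CUBIC))
h=cv2.cvtColor(T["color"],cv2.COLOR_RGB2HSV)
for n,(u,v) in dict(old=(325,252),new=(470,245),mat=(458,200),tray=(182,280),bed=(380,290),table=(430,310),lever=(370,242),orange=(283,265)).items(): print(n,h[v,u])
rectfit(T,(230,150,450,350),(105,150,50),(130,255,255),37,"old")
rectfit(T,(445,225,500,295),(0,90,60),(12,255,255),25,"new")
for n,(u,v,z) in dict(b1=(260,213,12),b2=(381,172,12),b3=(428,285,12),b4=(295,332,12),o1=(263,247,38),o2=(292,290,38)).items(): print(n,pix2w(T,u,v,z).round(1))
E
```

```text
old [117 217 128]
new [  9 147 158]
mat [100   6 133]
tray [128   8 126]
bed [ 16  97 213]
table [ 18  24 190]
lever [  1 189 170]
orange [ 11 185 247]
old n 835 c [518.7  36.2] size [51.1 98.7] long-axis deg 100.31869
new n 989 c [ 464.4 -312.8] size [ 52.6 110.3] long-axis deg 162.15013
b1 [646.4 134.5  12. ]
b2 [ 697.7 -154.1   12. ]
b3 [ 424.1 -208.3   12. ]
b4 [370.3  96.9  12. ]
o1 [562.1 137.   38. ]
o2 [458.6  88.6  38. ]
```

View pics/zoom.png

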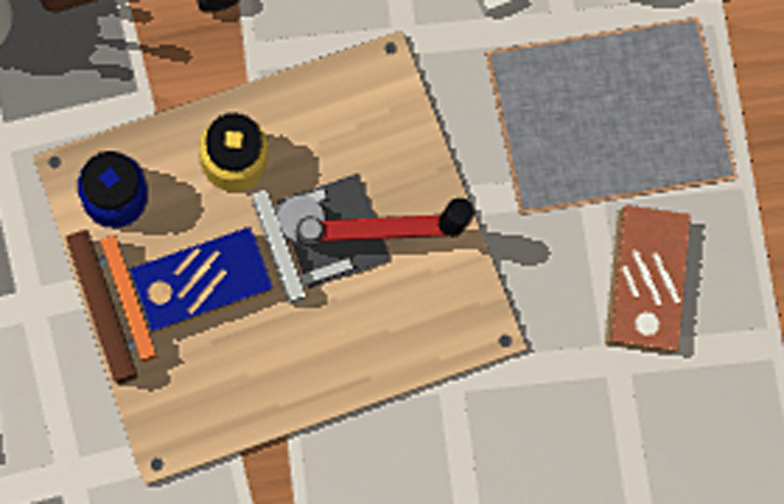

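```bash
python3 - <<'E'
from h import *
T=grab_frame("top");S=grab_frame("side")
B={k:pix2w(T,u,v,12)[:2] for k,(u,v) in dict(b1=(253.6,215.4),b2=(385.7,171.8),b3=(429.3,285),b4=(293.6,333.2)).items()}
for k in B: print(k,B[k].round(1))
print([np.linalg.norm(B[a]-B[b]).round(1) for a,b in (("b1","b2"),("b2","b3"),("b3","b4"),("b4","b1"))])
e=(B["b1"]-B["b2"]+B["b4"]-B["b3"]);print("bed y dir",np.degrees(np.arctan2(e[1],e[0])), "centre",(sum(B.values())/4).round(1))
M={k:pix2w(T,u,v,4)[:2] for k,(u,v) in dict(m1=(414,179),m2=(489.5,167),m3=(502.5,223.5),m4=(427,236)).items()}
for k in M: print(k,M[k].round(1))
print("mat c",(sum(M.values())/4).round(1))
print("tray:",[pix2w(T,u,v,22).round(1) for u,v in ((129,237),(222,222),(235,325),(140,341))])
gray=cv2.cvtColor(T["color"],cv2.COLOR_RGB2GRAY)
for n,(u,v) in dict(b=(280,226),y=(323,209)).items():
    m=(T["color"].max(2)<60).astype(np.uint8); k=np.zeros_like(m);k[v-20:v+16,u-16:u+16]=m[v-20:v+16,u-16:u+16]
    nn,l,s,c=cv2.connectedComponentsWithStats(k);print(n,s,c.round(1))
cv2.imwrite("pics/jars.png",cv2.resize(T["color"][190:310,240:360,::-1],None,fx=5,fy=5,interpolation=cv2.INTER_NEAREST))
cv2.imwrite("pics/tray.png",cv2.resize(T["color"][200:360,110:250,::-1],None,fx=3.75,fy=3.75,interpolation=cv2.INTER_NEAREST))
E
```

```text
b1 [643.2 149.6]
b2 [ 696.4 -164.9]
b3 [ 423.6 -211.1]
b4 [368.3 100.3]
[np.float64(319.0), np.float64(276.7), np.float64(316.3), np.float64(279.3)]
bed y dir 99.83428368400114 centre [532.9 -31.5]
m1 [ 671.2 -227.6]
m2 [ 671.3 -406.1]
m3 [ 534.9 -405.1]
m4 [ 534.2 -230.2]
mat c [ 602.9 -317.3]
tray: [array([636.4, 430. ,  22. ]), array([636.9, 220.8,  22. ]), array([405.5, 222. ,  22. ]), array([404.8, 427.8,  22. ])]
b [[     0      0    640    480 306856]
 [   269    214     21     21    307]
 [   290    220      1      1      1]
 [   290    226      3      7      9]
 [   272    236     11      6     25]
 [   284    237      1      1      1]
 [   286    236      1      1      1]] [[319.5 239.5]
 [279.1 224.3]
 [290.  220. ]
 [291.4 229.6]
 [278.  238.8]
 [284.  237. ]
 [286.  236. ]]
y [[     0      0    640    480 306925]
 [   314    201     19     20    275]] [[319.5 239.5]
 [323.  210.5]]
```

View pics/jars.png

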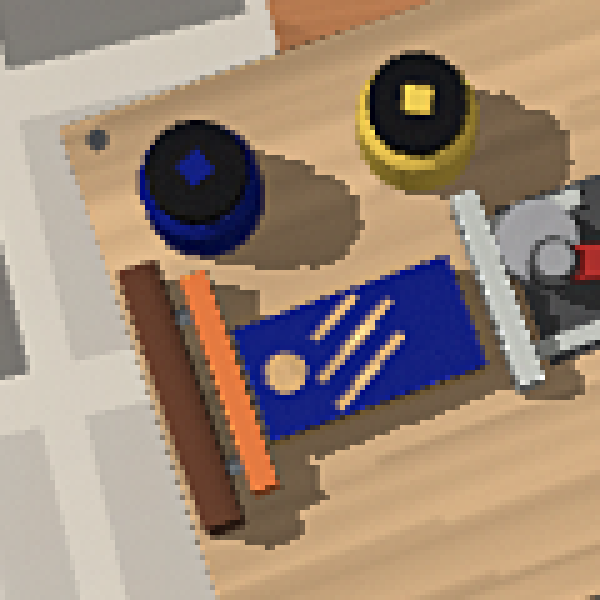

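View pics/tray.png

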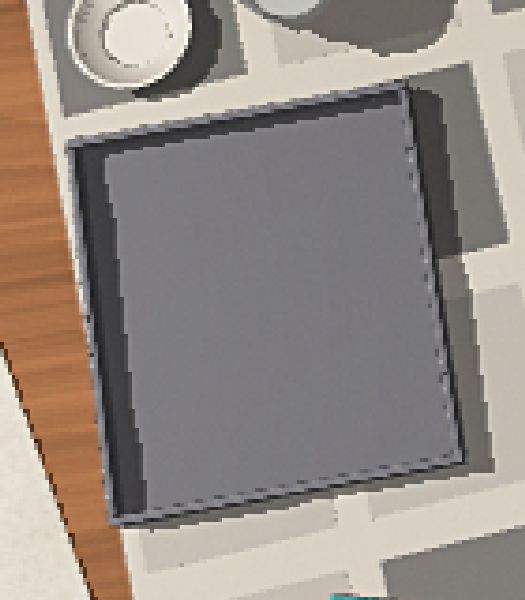

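```bash
cat >> h.py <<'E'
TH=np.radians(9.83); BO=np.array([532.0,-26.6]); BY=np.array([-np.sin(TH),np.cos(TH)]); BX=np.array([np.cos(TH),np.sin(TH)])
def tobed(p): d=np.array(p)[:2]-BO; return np.array([d@BX,d@BY])
def frombed(x,y): return BO+x*BX+y*BY
E
python3 - <<'E'
from h import *
T=grab_frame("top")
for u,v in ((279.4,224.4),(323.4,210.6)):
    p=pix2w(T,u,v,74); print(p.round(1),tobed(p).round(1))
S=grab_frame("side")
k=tri([T,S],[spot_point("top","knob")[0]["location"][::-1],spot_point("side","knob")[0]["location"][::-1]]);print(k,tobed(k))
print("knob top",[pix2w(T,u,v,97).round(1) for u,v in ((405,235.5),)])
cv2.imwrite("pics/side1.png",cv2.resize(S["color"][140:320,250:410,::-1],None,fx=3.3,fy=3.3,interpolation=cv2.INTER_NEAREST))
p=pix2w(T,279.4,224.4,74);go([p[0],p[1],130],TH)
E
```

```text
[597.8  92.7  74. ] [ 85.2 106.3]
[612.6  -5.2  74. ] [83.   7.3]
[ 525.15697155 -167.9059666    76.42081947] [ -30.867086  -138.0631241]
knob top [array([ 526.1, -163.4,   97. ])]
t1.90 tcp [131.6 559.8 231.3] x [0.229 0.973 0.   ] z [ 0.  0. -1.] F [-0.7  0.5  0.4] op 85.5
turn units [-0.   -0.   13.39] j6 1.43
shift units (cur axes) [-8.702 14.017  2.533]
```

View pics/side1.png

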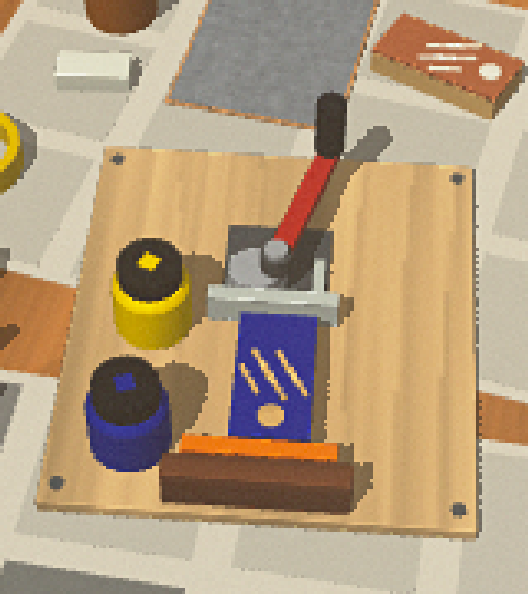

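jog_arm([
  {"tx": -0.58, "ty": 0.93},
  {"tx": -0.58, "ty": 0.93},
  {"tx": -0.58, "ty": 0.93},
  {"tx": -0.58, "ty": 0.93},
  {"tx": -0.58, "ty": 0.93},
], grip_force=40)

```text
validation failed for argument at $.se...
```

jog_arm([
  {"tx": -0.58, "ty": 0.93},
  {"tx": -0.58, "ty": 0.93},
  {"tx": -0.58, "ty": 0.93},
  {"tx": -0.58, "ty": 0.93},
  {"tx": -0.58, "ty": 0.93},
])

```text
validation failed for argument at $.se...
```

jog_arm([
  {"tx": -0.58, "ty": 0.93},
  {"tx": -0.58, "ty": 0.93},
  {"tx": -0.58, "ty": 0.93},
  {"tx": -0.58, "ty": 0.93},
  {"tx": -0.58, "ty": 0.93},
])

```text
validation failed for argument at $.se...
```

jog_arm([
  {"az": -1, "tz": 0.5},
  {"az": -1, "tz": 0.5},
  {"az": -1, "tz": 0.5},
  {"az": -1, "tz": 0.5},
  {"az": -0.6, "tz": 0.5},
])

```text
validation failed for argument at $.se...
```

```bash
python3 - <<'E'
from h import *
go([597.8,92.7,25],TH+np.pi/2)
f=grab_frame("wrist");cv2.imwrite("pics/w1.png",f["color"][:,:,::-1])
E
```

```text
t1.90 tcp [131.6 559.8 231.3] x [0.229 0.973 0.   ] z [ 0.  0. -1.] F [-0.7  0.5  0.4] op 85.5
turn units [ 0.   -0.   -4.61] j6 1.43
shift units (cur axes) [-8.701 14.018  5.158]
```

View pics/w1.png

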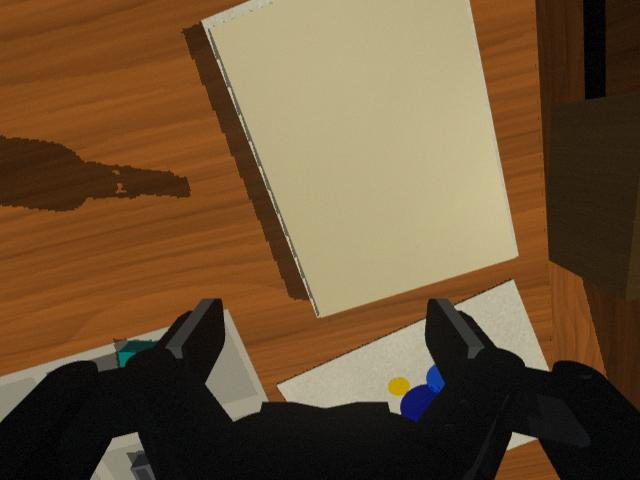

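jog_arm([
  {"tx": -0.58, "ty": 0.93, "tz": 0, "ax": 0, "ay": 0, "az": 0, "hand": 1},
  {"tx": -0.58, "ty": 0.93, "tz": 0, "ax": 0, "ay": 0, "az": 0, "hand": 1},
  {"tx": -0.58, "ty": 0.93, "tz": 0, "ax": 0, "ay": 0, "az": 0, "hand": 1},
  {"tx": -0.58, "ty": 0.93, "tz": 0, "ax": 0, "ay": 0, "az": 0, "hand": 1},
  {"tx": -0.58, "ty": 0.93, "tz": 0, "ax": 0, "ay": 0, "az": 0, "hand": 1},
], grip_force=40)

```text
clock: 2.45
tool_pos: [287.0, 403.1, 231.5]
ee_rot: [-2.462, -1.951, -0.001]
wrist_force: [0.4, 0.7, 0.3]
opening: 85.7
```

jog_arm([
  {"tx": -0.58, "ty": 0.93, "tz": 0, "ax": 0, "ay": 0, "az": 0, "hand": 1},
  {"tx": -0.58, "ty": 0.93, "tz": 0, "ax": 0, "ay": 0, "az": 0, "hand": 1},
  {"tx": -0.58, "ty": 0.93, "tz": 0, "ax": 0, "ay": 0, "az": 0, "hand": 1},
  {"tx": -0.58, "ty": 0.93, "tz": 0, "ax": 0, "ay": 0, "az": 0, "hand": 1},
  {"tx": -0.58, "ty": 0.93, "tz": 0, "ax": 0, "ay": 0, "az": 0, "hand": 1},
])

```text
clock: 2.95
tool_pos: [441.7, 247.4, 231.6]
ee_rot: [2.462, 1.951, 0.001]
wrist_force: [0.5, 1.1, 0.9]
opening: 85.3
```

jog_arm([
  {"tx": -0.58, "ty": 0.93, "tz": 0, "ax": 0, "ay": 0, "az": 0, "hand": 1},
  {"tx": -0.58, "ty": 0.93, "tz": 0, "ax": 0, "ay": 0, "az": 0, "hand": 1},
  {"tx": -0.58, "ty": 0.93, "tz": 0, "ax": 0, "ay": 0, "az": 0, "hand": 1},
  {"tx": -0.58, "ty": 0.93, "tz": 0, "ax": 0, "ay": 0, "az": 0, "hand": 1},
  {"tx": -0.58, "ty": 0.93, "tz": 0, "ax": 0, "ay": 0, "az": 0, "hand": 1},
])

```text
clock: 3.45
tool_pos: [596.3, 91.8, 231.4]
ee_rot: [2.463, 1.951, 0.001]
wrist_force: [0.9, -0.3, -0.1]
opening: 85.4
```

jog_arm([
  {"tx": 0, "ty": 0, "tz": 0.4, "ax": 0, "ay": 0, "az": -1, "hand": 1},
  {"tx": 0, "ty": 0, "tz": 0.4, "ax": 0, "ay": 0, "az": -1, "hand": 1},
  {"tx": 0, "ty": 0, "tz": 0.4, "ax": 0, "ay": 0, "az": -1, "hand": 1},
  {"tx": 0, "ty": 0, "tz": 0.4, "ax": 0, "ay": 0, "az": -1, "hand": 1},
  {"tx": 0, "ty": 0, "tz": 0.4, "ax": 0, "ay": 0, "az": -0.6, "hand": 1},
])

```text
clock: 3.95
tool_pos: [595.2, 93.3, 150.6]
ee_rot: [-2.021, -2.405, -0.0]
wrist_force: [0.3, -0.0, -0.4]
opening: 85.4
```

```bash
python3 - <<'E'
from h import *
go([597.8,92.7,25],TH+np.pi/2)
f=grab_frame("wrist");cv2.imwrite("pics/w1.png",f["color"][:,:,::-1])
E
```

```text
t3.95 tcp [595.2  93.3 150.6] x [-0.172  0.985  0.   ] z [ 0.  0. -1.] F [ 0.3 -0.  -0.4] op 85.4
turn units [ 0.   -0.    0.02] j6 -0.15
shift units (cur axes) [-0.026  0.062  3.14 ]
```

View pics/w1.png

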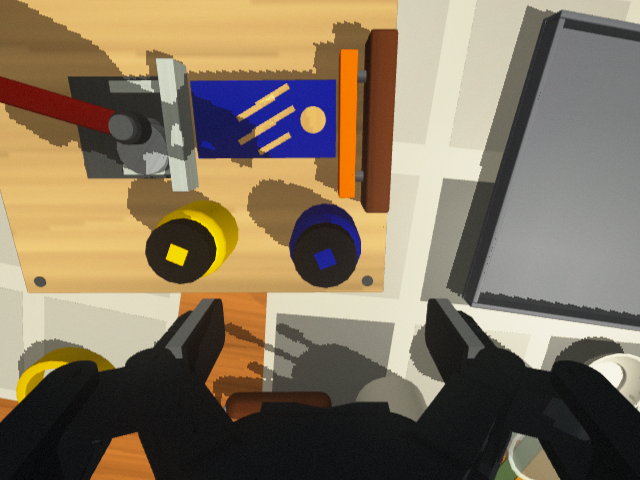

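The wrist view shows the blue jar cap at (325,255), centred between the fingers with clear space on both sides. Descending.

jog_arm([
  {"tx": -0.03, "ty": 0.06, "tz": 0.8, "ax": 0, "ay": 0, "az": 0, "hand": 1},
  {"tx": 0, "ty": 0, "tz": 0.8, "ax": 0, "ay": 0, "az": 0, "hand": 1},
  {"tx": 0, "ty": 0, "tz": 0.7, "ax": 0, "ay": 0, "az": 0, "hand": 1},
  {"tx": 0, "ty": 0, "tz": 0.5, "ax": 0, "ay": 0, "az": 0, "hand": 1},
  {"tx": 0, "ty": 0, "tz": 0.34, "ax": 0, "ay": 0, "az": 0, "hand": 1},
])

```text
clock: 4.5
tool_pos: [596.9, 92.6, 24.3]
ee_rot: [-2.024, -2.401, 0.002]
wrist_force: [-0.4, -0.3, 0.6]
opening: 85.3
```

jog_arm([
  {"tx": 0, "ty": 0, "tz": 0, "ax": 0, "ay": 0, "az": 0, "hand": -0.2},
  {"tx": 0, "ty": 0, "tz": 0, "ax": 0, "ay": 0, "az": 0, "hand": -0.2},
  {"tx": 0, "ty": 0, "tz": 0, "ax": 0, "ay": 0, "az": 0, "hand": -0.2},
  {"tx": 0, "ty": 0, "tz": 0, "ax": 0, "ay": 0, "az": 0, "hand": -0.2},
  {"tx": 0, "ty": 0, "tz": 0, "ax": 0, "ay": 0, "az": 0, "hand": -0.2},
])

```text
clock: 5.0
tool_pos: [599.0, 92.7, 27.2]
ee_rot: [2.023, 2.401, 0.003]
wrist_force: [-0.2, 0.7, 4.6]
opening: 52.5
```

jog_arm([
  {"tx": 0, "ty": 0, "tz": 0, "ax": 0, "ay": 0, "az": 0, "hand": -0.2},
  {"tx": 0, "ty": 0, "tz": -0.2, "ax": 0, "ay": 0, "az": 0, "hand": -0.2},
  {"tx": 0, "ty": 0, "tz": -0.6, "ax": 0, "ay": 0, "az": 0, "hand": -0.2},
  {"tx": 0, "ty": 0, "tz": -0.8, "ax": 0, "ay": 0, "az": 0, "hand": -0.2},
  {"tx": 0, "ty": 0, "tz": -0.8, "ax": 0, "ay": 0, "az": 0, "hand": -0.2},
])

```text
clock: 5.5
tool_pos: [596.8, 92.6, 122.3]
ee_rot: [-2.023, -2.401, 0.002]
wrist_force: [0.7, -0.6, -1.9]
opening: 52.7
```

```bash
python3 - <<'E'
from h import *
go([565,325,121],np.pi/2)
E
```

```text
t5.50 tcp [596.8  92.6 122.3] x [-0.17   0.985  0.   ] z [-0.002  0.    -1.   ] F [ 0.7 -0.6 -1.9] op 52.7
turn units [-0.02 -0.    1.95] j6 -0.15
shift units (cur axes) [5.861 0.204 0.034]
```

jog_arm([
  {"tx": 0.4, "ty": 0.04, "tz": 0, "ax": 0, "ay": 0, "az": 0, "hand": -0.2},
  {"tx": 0.8, "ty": 0.04, "tz": 0, "ax": 0, "ay": 0, "az": 0, "hand": -0.2},
  {"tx": 0.9, "ty": 0.04, "tz": 0, "ax": 0, "ay": 0, "az": 0, "hand": -0.2},
  {"tx": 0.9, "ty": 0.04, "tz": 0, "ax": 0, "ay": 0, "az": 0, "hand": -0.2},
  {"tx": 0.9, "ty": 0.04, "tz": 0, "ax": 0, "ay": 0, "az": 0, "hand": -0.2},
])

```text
clock: 6.0
tool_pos: [577.9, 249.2, 120.8]
ee_rot: [-2.024, -2.402, 0.002]
wrist_force: [0.3, 1.3, -1.5]
opening: 52.6
```

jog_arm([
  {"tx": 0.9, "ty": 0, "tz": 0, "ax": 0, "ay": 0, "az": 0, "hand": -0.2},
  {"tx": 0.7, "ty": 0, "tz": 0, "ax": 0, "ay": 0, "az": 0, "hand": -0.2},
  {"tx": 0.36, "ty": 0, "tz": 0, "ax": 0, "ay": 0, "az": 0, "hand": -0.2},
  {"tx": 0, "ty": 0, "tz": 0.4, "ax": 0, "ay": 0, "az": 0.95, "hand": -0.2},
  {"tx": 0, "ty": 0, "tz": 0.5, "ax": 0, "ay": 0, "az": 1, "hand": -0.2},
])

```text
clock: 6.5
tool_pos: [566.0, 325.7, 85.8]
ee_rot: [2.223, 2.219, 0.002]
wrist_force: [1.4, 0.4, -1.9]
opening: 52.6
```

```bash
python3 - <<'E'
from h import *
go([565,325,19],np.pi/2)
E
```

```text
t6.50 tcp [566.  325.7  85.8] x [0.002 1.    0.   ] z [ 0.002  0.    -1.   ] F [ 1.4  0.4 -1.9] op 52.6
turn units [ 0.02 -0.   -0.02] j6 0.4
shift units (cur axes) [-0.019 -0.028  1.67 ]
```

jog_arm([
  {"tx": 0, "ty": 0, "tz": 0.5, "ax": 0, "ay": 0, "az": 0, "hand": -0.2},
  {"tx": 0, "ty": 0, "tz": 0.5, "ax": 0, "ay": 0, "az": 0, "hand": -0.2},
  {"tx": 0, "ty": 0, "tz": 0.4, "ax": 0, "ay": 0, "az": 0, "hand": -0.2},
  {"tx": 0, "ty": 0, "tz": 0.17, "ax": 0, "ay": 0, "az": 0, "hand": -0.2},
  {"tx": 0, "ty": 0, "tz": 0.1, "ax": 0, "ay": 0, "az": 0, "hand": -0.2},
])

```text
clock: 7.0
tool_pos: [564.4, 323.9, 20.1]
ee_rot: [-2.221, -2.221, 0.005]
wrist_force: [-12.4, -6.5, 31.0]
opening: 52.7
```

jog_arm([
  {"tx": 0, "ty": 0, "tz": 0, "ax": 0, "ay": 0, "az": 0, "hand": 0.7},
  {"tx": 0, "ty": 0, "tz": 0, "ax": 0, "ay": 0, "az": 0, "hand": 0.7},
  {"tx": 0, "ty": 0, "tz": 0, "ax": 0, "ay": 0, "az": 0, "hand": 0.7},
  {"tx": 0, "ty": 0, "tz": -0.4, "ax": 0, "ay": 0, "az": 0, "hand": 0.7},
  {"tx": 0, "ty": 0, "tz": -0.8, "ax": 0, "ay": 0, "az": 0, "hand": 0.7},
])

```text
clock: 7.5
tool_pos: [563.8, 324.0, 64.5]
ee_rot: [-2.22, -2.22, 0.008]
wrist_force: [-0.2, 0.7, 0.4]
opening: 72.9
```

jog_arm([
  {"tx": 0, "ty": 0, "tz": -0.8, "ax": 0, "ay": 0, "az": 0, "hand": 1},
  {"tx": 0, "ty": 0, "tz": -0.8, "ax": 0, "ay": 0, "az": 0, "hand": 1},
  {"tx": 0, "ty": 0, "tz": -0.3, "ax": 0, "ay": 0, "az": -1, "hand": 1},
  {"tx": 0, "ty": 0, "tz": 0, "ax": 0, "ay": 0, "az": -0.95, "hand": 1},
  {"tx": 0, "ty": 0, "tz": 0, "ax": 0, "ay": 0, "az": 0, "hand": 1},
])

```text
clock: 8.0
tool_pos: [566.4, 325.1, 143.9]
ee_rot: [2.023, 2.402, 0.003]
wrist_force: [-0.8, -0.5, 0.4]
opening: 85.7
```

```bash
python3 - <<'E'
from h import *
f=grab_frame("top");cv2.imwrite("pics/t2.png",f["color"][:,:,::-1])
go([612.6,-5.2,121],np.pi/2+TH)
E
```

```text
t8.05 tcp [565.9 324.9 143.1] x [-0.168  0.986  0.   ] z [ 0.  0. -1.] F [-1.1  0.2 -0.1] op 85.5
turn units [ 0.01 -0.   -0.03] j6 0.23
shift units (cur axes) [-8.332 -0.237  0.552]
```

View pics/t2.png

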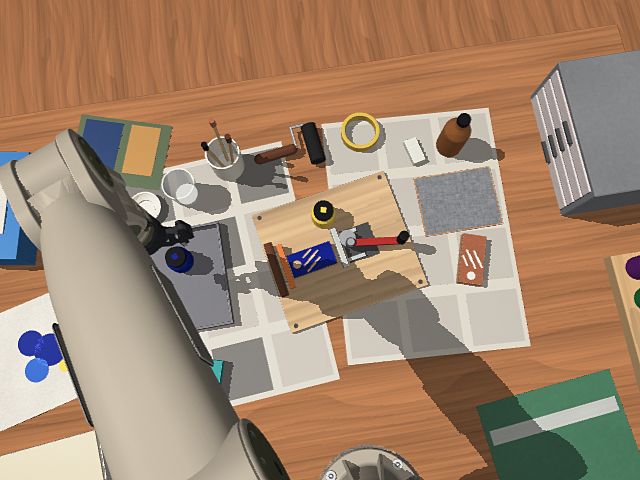

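The blue jar is upright in the tray at (180,260) and the yellow is still at (323,211). Going to the yellow.

jog_arm([
  {"tx": -0.6, "ty": -0.03, "tz": 0, "ax": 0, "ay": 0, "az": 0, "hand": 1},
  {"tx": -0.9, "ty": -0.03, "tz": 0, "ax": 0, "ay": 0, "az": 0, "hand": 1},
  {"tx": -0.95, "ty": -0.03, "tz": 0, "ax": 0, "ay": 0, "az": 0, "hand": 1},
  {"tx": -0.95, "ty": -0.03, "tz": 0, "ax": 0, "ay": 0, "az": 0, "hand": 1},
  {"tx": -0.95, "ty": -0.03, "tz": 0, "ax": 0, "ay": 0, "az": 0, "hand": 1},
])

```text
clock: 8.55
tool_pos: [589.0, 151.1, 142.2]
ee_rot: [-2.026, -2.4, 0.001]
wrist_force: [-0.1, -0.3, 0.1]
opening: 85.3
```

jog_arm([
  {"tx": -0.95, "ty": -0.03, "tz": 0, "ax": 0, "ay": 0, "az": 0, "hand": 1},
  {"tx": -0.95, "ty": -0.03, "tz": 0, "ax": 0, "ay": 0, "az": 0, "hand": 1},
  {"tx": -0.95, "ty": -0.03, "tz": 0, "ax": 0, "ay": 0, "az": 0, "hand": 1},
  {"tx": -0.8, "ty": 0, "tz": 0, "ax": 0, "ay": 0, "az": 0, "hand": 1},
  {"tx": -0.33, "ty": 0, "tz": 0, "ax": 0, "ay": 0, "az": 0, "hand": 1},
])

```text
clock: 9.05
tool_pos: [613.0, -8.0, 142.1]
ee_rot: [-2.03, -2.397, 0.001]
wrist_force: [-0.4, 0.2, 0.3]
opening: 85.2
```

```bash
python3 - <<'E'
from h import *
go([612.6,-5.2,25],np.pi/2+TH)
f=grab_frame("wrist");cv2.imwrite("pics/w2.png",f["color"][:,:,::-1])
E
```

```text
t9.05 tcp [613.   -8.  142.1] x [-0.165  0.986 -0.   ] z [-0.001 -0.    -1.   ] F [-0.4  0.2  0.3] op 85.2
turn units [-0.01  0.   -0.07] j6 -0.31
shift units (cur axes) [0.07  0.005 2.929]
```

View pics/w2.png

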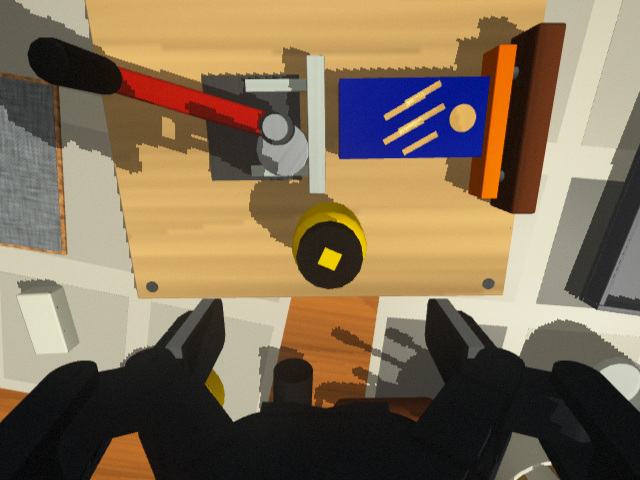

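The yellow cap is centred at (330,255). Descending and gripping.

jog_arm([
  {"tx": 0.07, "ty": 0, "tz": 0.8, "ax": 0, "ay": 0, "az": 0, "hand": 1},
  {"tx": 0, "ty": 0, "tz": 0.8, "ax": 0, "ay": 0, "az": 0, "hand": 1},
  {"tx": 0, "ty": 0, "tz": 0.6, "ax": 0, "ay": 0, "az": 0, "hand": 1},
  {"tx": 0, "ty": 0, "tz": 0.45, "ax": 0, "ay": 0, "az": 0, "hand": 1},
  {"tx": 0, "ty": 0, "tz": 0.28, "ax": 0, "ay": 0, "az": 0, "hand": 1},
])

```text
clock: 9.6
tool_pos: [610.9, -0.7, 23.5]
ee_rot: [-2.022, -2.401, 0.002]
wrist_force: [0.2, 0.4, 0.3]
opening: 85.6
```

jog_arm([
  {"tx": 0, "ty": 0, "tz": 0, "ax": 0, "ay": 0, "az": 0, "hand": -0.2},
  {"tx": 0, "ty": 0, "tz": 0, "ax": 0, "ay": 0, "az": 0, "hand": -0.2},
  {"tx": 0, "ty": 0, "tz": 0, "ax": 0, "ay": 0, "az": 0, "hand": -0.2},
  {"tx": 0, "ty": 0, "tz": 0, "ax": 0, "ay": 0, "az": 0, "hand": -0.2},
  {"tx": 0, "ty": 0, "tz": 0, "ax": 0, "ay": 0, "az": 0, "hand": -0.2},
])

```text
clock: 10.1
tool_pos: [613.5, -2.2, 27.0]
ee_rot: [2.023, 2.401, 0.003]
wrist_force: [-0.2, 0.6, 3.8]
opening: 52.9
```

jog_arm([
  {"tx": 0, "ty": 0, "tz": 0, "ax": 0, "ay": 0, "az": 0, "hand": -0.2},
  {"tx": 0, "ty": 0, "tz": -0.2, "ax": 0, "ay": 0, "az": 0, "hand": -0.2},
  {"tx": 0, "ty": 0, "tz": -0.6, "ax": 0, "ay": 0, "az": 0, "hand": -0.2},
  {"tx": 0, "ty": 0, "tz": -0.8, "ax": 0, "ay": 0, "az": 0, "hand": -0.2},
  {"tx": 0, "ty": 0, "tz": -0.8, "ax": 0, "ay": 0, "az": 0, "hand": -0.2},
])

```text
clock: 10.6
tool_pos: [611.4, -2.3, 122.1]
ee_rot: [-2.023, -2.401, 0.002]
wrist_force: [0.6, -0.9, -2.3]
opening: 52.4
```

```bash
python3 - <<'E'
from h import *
go([475,325,123],np.pi/2)
E
```

```text
t10.60 tcp [611.4  -2.3 122.1] x [-0.17   0.986  0.001] z [-0.002  0.    -1.   ] F [ 0.6 -0.9 -2.3] op 52.4
turn units [-0.03 -0.    1.95] j6 -0.31
shift units (cur axes) [ 8.643 -1.974 -0.012]
```

jog_arm([
  {"tx": 0.5, "ty": -0.1, "tz": 0, "ax": 0, "ay": 0, "az": 0, "hand": -0.2},
  {"tx": 0.8, "ty": -0.2, "tz": 0, "ax": 0, "ay": 0, "az": 0, "hand": -0.2},
  {"tx": 0.9, "ty": -0.2, "tz": 0, "ax": 0, "ay": 0, "az": 0, "hand": -0.2},
  {"tx": 0.9, "ty": -0.2, "tz": 0, "ax": 0, "ay": 0, "az": 0, "hand": -0.2},
  {"tx": 0.9, "ty": -0.2, "tz": 0, "ax": 0, "ay": 0, "az": 0, "hand": -0.2},
])

```text
clock: 11.1
tool_pos: [547.9, 150.6, 120.8]
ee_rot: [-2.024, -2.401, 0.002]
wrist_force: [0.0, 0.7, -0.6]
opening: 52.7
```

jog_arm([
  {"tx": 0.9, "ty": -0.2, "tz": 0, "ax": 0, "ay": 0, "az": 0, "hand": -0.2},
  {"tx": 0.9, "ty": -0.2, "tz": 0, "ax": 0, "ay": 0, "az": 0, "hand": -0.2},
  {"tx": 0.9, "ty": -0.2, "tz": 0, "ax": 0, "ay": 0, "az": 0, "hand": -0.2},
  {"tx": 0.9, "ty": -0.2, "tz": 0, "ax": 0, "ay": 0, "az": 0, "hand": -0.2},
  {"tx": 0.7, "ty": -0.2, "tz": 0, "ax": 0, "ay": 0, "az": 0, "hand": -0.2},
])

```text
clock: 11.6
tool_pos: [479.0, 313.7, 120.8]
ee_rot: [-2.022, -2.403, 0.002]
wrist_force: [-0.2, -0.5, -1.6]
opening: 52.7
```

jog_arm([
  {"tx": 0.34, "ty": -0.07, "tz": 0, "ax": 0, "ay": 0, "az": 0, "hand": -0.2},
  {"tx": 0, "ty": 0, "tz": 0, "ax": 0, "ay": 0, "az": 0.95, "hand": -0.2},
  {"tx": 0, "ty": 0, "tz": 0, "ax": 0, "ay": 0, "az": 1, "hand": -0.2},
  {"tx": 0, "ty": 0, "tz": 0.6, "ax": 0, "ay": 0, "az": 0, "hand": -0.2},
  {"tx": 0, "ty": 0, "tz": 0.6, "ax": 0, "ay": 0, "az": 0, "hand": -0.2},
])

```text
clock: 12.1
tool_pos: [476.5, 324.9, 73.4]
ee_rot: [2.221, 2.221, 0.002]
wrist_force: [0.9, -0.1, -2.0]
opening: 52.7
```

```bash
python3 - <<'E'
from h import *
go([475,325,20],np.pi/2)
f=grab_frame("wrist");cv2.imwrite("pics/w3.png",f["color"][:,:,::-1])
E
```

```text
t12.10 tcp [476.5 324.9  73.4] x [-0.  1.  0.] z [ 0.001  0.    -1.   ] F [ 0.9 -0.1 -2. ] op 52.7
turn units [ 0.02 -0.    0.  ] j6 0.46
shift units (cur axes) [ 0.003 -0.039  1.336]
```

View pics/w3.png

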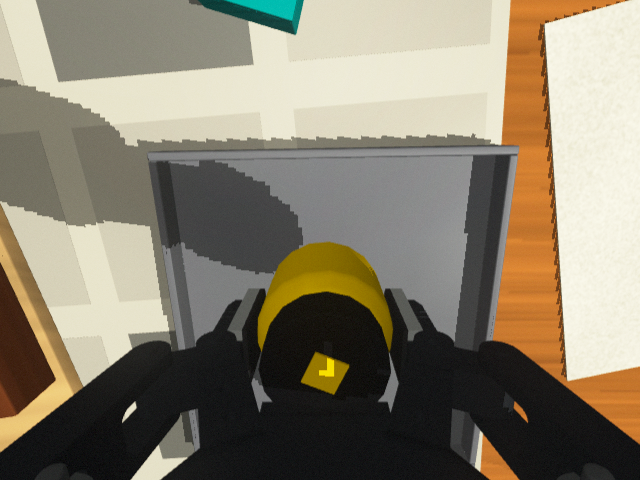

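The yellow jar is held above the tray, clear of the walls. Lowering and releasing.

jog_arm([
  {"tx": 0, "ty": 0, "tz": 0.5, "ax": 0, "ay": 0, "az": 0, "hand": -0.2},
  {"tx": 0, "ty": 0, "tz": 0.4, "ax": 0, "ay": 0, "az": 0, "hand": -0.2},
  {"tx": 0, "ty": 0, "tz": 0.25, "ax": 0, "ay": 0, "az": 0, "hand": -0.2},
  {"tx": 0, "ty": 0, "tz": 0.13, "ax": 0, "ay": 0, "az": 0, "hand": -0.2},
  {"tx": 0, "ty": 0, "tz": 0.05, "ax": 0, "ay": 0, "az": 0, "hand": -0.2},
])

```text
clock: 12.65
tool_pos: [476.0, 324.7, 20.3]
ee_rot: [-2.221, -2.222, 0.001]
wrist_force: [0.0, -0.1, -1.1]
opening: 52.3
```

jog_arm([
  {"tx": 0, "ty": 0, "tz": 0, "ax": 0, "ay": 0, "az": 0, "hand": 0.7},
  {"tx": 0, "ty": 0, "tz": 0, "ax": 0, "ay": 0, "az": 0, "hand": 0.7},
  {"tx": 0, "ty": 0, "tz": 0, "ax": 0, "ay": 0, "az": 0, "hand": 0.7},
  {"tx": 0, "ty": 0, "tz": -0.4, "ax": 0, "ay": 0, "az": 0, "hand": 0.7},
  {"tx": 0, "ty": 0, "tz": -0.8, "ax": 0, "ay": 0, "az": 0, "hand": 0.7},
])

```text
clock: 13.15
tool_pos: [474.4, 324.0, 67.2]
ee_rot: [-2.22, -2.221, 0.007]
wrist_force: [0.3, 0.8, -0.4]
opening: 72.2
```

jog_arm([
  {"tx": 0, "ty": 0, "tz": -0.8, "ax": 0, "ay": 0, "az": 0, "hand": 0.7},
  {"tx": 0, "ty": 0, "tz": -0.8, "ax": 0, "ay": 0, "az": 0, "hand": 0.7},
  {"tx": -0.6, "ty": -0.3, "tz": -0.3, "ax": 0, "ay": 0, "az": 0, "hand": 0},
  {"tx": -0.8, "ty": -0.4, "tz": 0, "ax": 0, "ay": 0, "az": 0, "hand": 0},
  {"tx": -0.8, "ty": -0.4, "tz": 0, "ax": 0, "ay": 0, "az": 0, "hand": 0},
])

```text
clock: 13.65
tool_pos: [432.4, 236.5, 145.8]
ee_rot: [2.219, 2.222, 0.004]
wrist_force: [-0.4, -0.9, -0.4]
opening: 42.7
```

```bash
python3 - <<'E'
from h import *
f=grab_frame("top");cv2.imwrite("pics/t3.png",f["color"][:,:,::-1])
f=grab_frame("side");cv2.imwrite("pics/s3.png",f["color"][:,:,::-1])
st()
E
```

```text
t13.75 tcp [429.6 234.2 144.9] x [ 0.002  1.    -0.001] z [-0.002 -0.001 -1.   ] F [ 1.  -0.3 -0.2] op 42.6
```

View pics/t3.png

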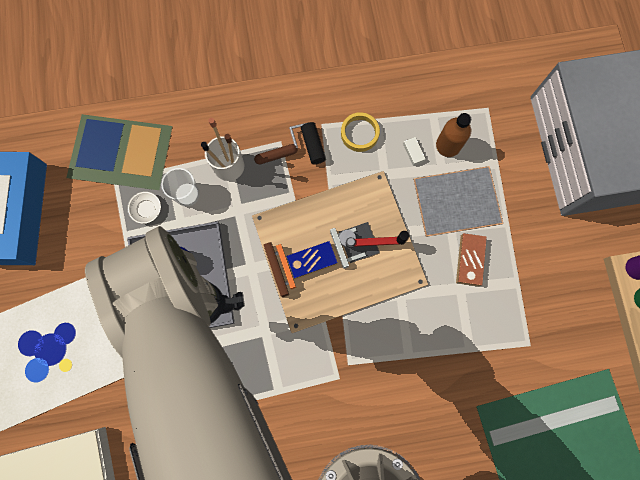

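View pics/s3.png

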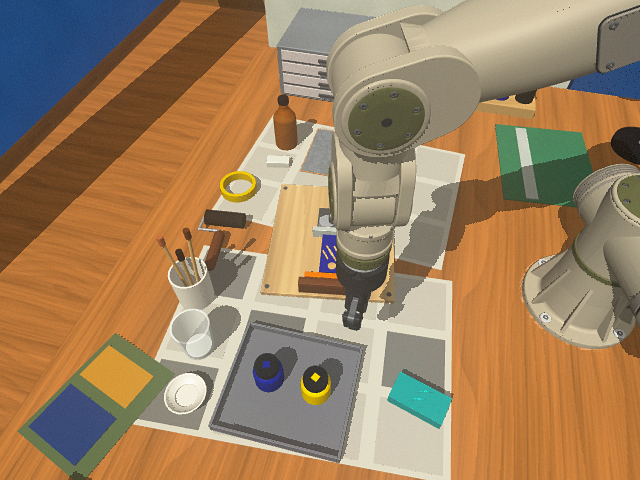

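Both jars stand upright in the tray (side view: blue (268,370), yellow (316,385)). The lever is next.

jog_arm([
  {"tx": -0.95, "ty": 0.24, "tz": 0, "ax": 0, "ay": 0, "az": 0, "hand": 0},
  {"tx": -0.95, "ty": 0.24, "tz": 0, "ax": 0, "ay": 0, "az": 0, "hand": 0},
  {"tx": -0.95, "ty": 0.24, "tz": 0, "ax": 0, "ay": 0, "az": 0, "hand": 0},
  {"tx": -0.95, "ty": 0.24, "tz": 0, "ax": 0, "ay": 0, "az": 0, "hand": 0},
  {"tx": -0.95, "ty": 0.24, "tz": 0, "ax": 0, "ay": 0, "az": 0, "hand": 0},
])

```text
clock: 14.25
tool_pos: [481.5, 45.8, 145.2]
ee_rot: [2.219, 2.221, 0.003]
wrist_force: [0.5, -0.2, -0.0]
opening: 42.9
```

jog_arm([
  {"tx": -0.95, "ty": 0.24, "tz": 0, "ax": 0, "ay": 0, "az": 0, "hand": 0},
  {"tx": -0.95, "ty": 0.24, "tz": 0, "ax": 0, "ay": 0, "az": 0, "hand": 0},
  {"tx": -0.95, "ty": 0.24, "tz": 0, "ax": 0, "ay": 0, "az": 0, "hand": 0},
  {"tx": -0.95, "ty": 0.24, "tz": 0, "ax": 0, "ay": 0, "az": 0, "hand": 0},
  {"tx": -0.95, "ty": 0.24, "tz": 0, "ax": 0, "ay": 0, "az": 0, "hand": 0},
])

```text
clock: 14.75
tool_pos: [529.5, -144.7, 145.1]
ee_rot: [2.22, 2.221, 0.002]
wrist_force: [0.4, -0.2, 0.4]
opening: 42.6
```

jog_arm([
  {"tx": -0.4, "ty": 0, "tz": 0, "ax": 0, "ay": 0, "az": -1, "hand": 0},
  {"tx": 0, "ty": 0, "tz": 0, "ax": 0, "ay": 0, "az": -1, "hand": 0},
  {"tx": 0, "ty": 0, "tz": 0, "ax": 0, "ay": 0, "az": -1, "hand": 0},
  {"tx": 0, "ty": 0, "tz": 0, "ax": 0, "ay": 0, "az": -1, "hand": 0},
  {"tx": 0, "ty": 0, "tz": 0, "ax": 0, "ay": 0, "az": -1, "hand": 0},
])

```text
clock: 15.25
tool_pos: [529.3, -159.2, 144.9]
ee_rot: [1.682, 2.652, 0.001]
wrist_force: [0.1, -0.3, -0.2]
opening: 42.5
```

jog_arm([
  {"tx": 0, "ty": 0, "tz": 0, "ax": 0, "ay": 0, "az": -1, "hand": 0},
  {"tx": 0, "ty": 0, "tz": 0, "ax": 0, "ay": 0, "az": -1, "hand": 0},
  {"tx": 0, "ty": 0, "tz": 0, "ax": 0, "ay": 0, "az": -1, "hand": 0},
  {"tx": 0, "ty": 0, "tz": 0, "ax": 0, "ay": 0, "az": -1, "hand": 0},
  {"tx": 0, "ty": 0, "tz": 0, "ax": 0, "ay": 0, "az": -1, "hand": 0},
])

```text
clock: 15.75
tool_pos: [529.3, -159.0, 144.9]
ee_rot: [1.068, 2.953, 0.0]
wrist_force: [-0.7, 0.8, -0.6]
opening: 42.5
```

```bash
python3 - <<'E'
from h import *
go([526.5,-163,58],np.radians(147))
f=grab_frame("wrist");cv2.imwrite("pics/w4.png",f["color"][:,:,::-1])
print([ (x["location"],x["conf"]) for x in spot_point("wrist","knob")])
r=spot_point("wrist","knob")[0]["location"];print(pix2w(f,r[1],r[0],78))
E
```

```text
t15.75 tcp [ 529.3 -159.   144.9] x [-0.769  0.64  -0.001] z [ 0.001 -0.    -1.   ] F [-0.7  0.8 -0.6] op 42.5
turn units [ 0.01  0.01 -1.35] j6 -1.31
shift units (cur axes) [-0.007 -0.123  2.174]
[([250.5, 324.6], 0.87)]
[ 526.43404215 -162.61513565   78.        ]
```

View pics/w4.png

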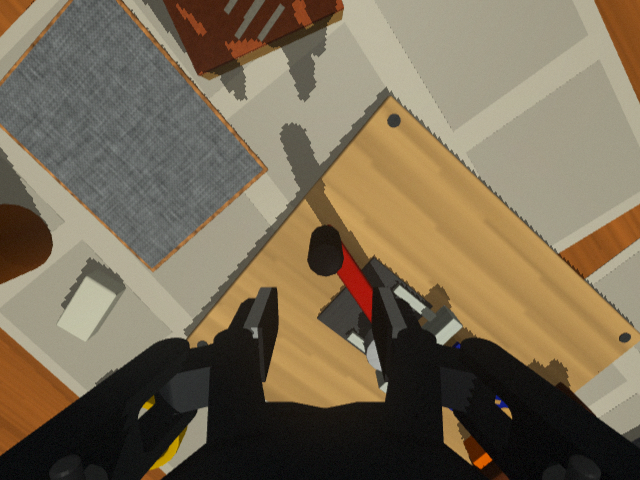

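The knob measures (526.4,-162.6), which agrees with the earlier figure and sits between the fingers at (325,250). Descending around it.

jog_arm([
  {"tx": 0, "ty": -0.12, "tz": 0.6, "ax": 0, "ay": 0, "az": 0, "hand": 0},
  {"tx": 0, "ty": 0, "tz": 0.6, "ax": 0, "ay": 0, "az": 0, "hand": 0},
  {"tx": 0, "ty": 0, "tz": 0.5, "ax": 0, "ay": 0, "az": 0, "hand": 0},
  {"tx": 0, "ty": 0, "tz": 0.35, "ax": 0, "ay": 0, "az": 0, "hand": 0},
  {"tx": 0, "ty": 0, "tz": 0.1, "ax": 0, "ay": 0, "az": 0, "hand": 0},
])

```text
clock: 16.4
tool_pos: [524.5, -162.2, 56.9]
ee_rot: [-1.075, -2.949, -0.001]
wrist_force: [-0.1, -0.4, -0.4]
opening: 42.7
```

jog_arm([
  {"tx": 0, "ty": 0, "tz": 0, "ax": 0, "ay": 0, "az": 0, "hand": -0.38},
  {"tx": 0, "ty": 0, "tz": 0, "ax": 0, "ay": 0, "az": 0, "hand": -0.38},
  {"tx": 0, "ty": 0, "tz": 0, "ax": 0, "ay": 0, "az": 0, "hand": -0.38},
  {"tx": 0, "ty": 0, "tz": 0, "ax": 0, "ay": 0, "az": 0, "hand": -0.38},
  {"tx": 0, "ty": 0, "tz": 0, "ax": 0, "ay": 0, "az": 0, "hand": -0.38},
])

```text
clock: 16.9
tool_pos: [525.6, -162.9, 59.0]
ee_rot: [1.074, 2.951, 0.0]
wrist_force: [-0.5, 1.1, 0.5]
opening: 26.3
```

```bash
python3 - <<'E'
from h import *
s,R=st()
ax=frombed(0,-27); p=s["tool_pos"][:2]; v=p-ax; print("axis",ax,"r",np.hypot(*v),"ang",np.degrees(np.arctan2(v[1],v[0]))%360)
a0=np.arctan2(v[1],v[0])%(2*np.pi); a1=np.pi+TH+0.35-0.03
pts=[ax+110*np.array([np.cos(a),np.sin(a)]) for a in np.linspace(a0,a1,11)]; pts[0]=p
for a,b in zip(pts,pts[1:]): print((R[:2,:2].T@(b-a)/40).round(2),b.round(1))
E
```

```text
t16.90 tcp [ 525.6 -162.9   59. ] x [-0.766  0.643 -0.001] z [ 0.001 -0.    -1.   ] F [-0.5  1.1  0.5] op 26.3
axis [536.60958672 -53.20360333] r 110.22836574396248 ang 264.2728484066029
[ 0.23 -0.14] [ 515.  -161.1]
[ 0.24 -0.12] [ 504.5 -158.4]
[ 0.25 -0.09] [ 494.4 -154.8]
[ 0.26 -0.07] [ 484.7 -150.2]
[ 0.27 -0.04] [ 475.4 -144.6]
[ 0.27 -0.02] [ 466.8 -138.2]
[0.27 0.01] [ 458.8 -131. ]
[0.27 0.04] [ 451.6 -123. ]
[0.26 0.06] [ 445.2 -114.4]
[0.25 0.09] [ 439.6 -105.1]
```

jog_arm([
  {"tx": 0.23, "ty": -0.14, "tz": 0, "ax": 0, "ay": 0, "az": 0, "hand": -0.38},
  {"tx": 0.24, "ty": -0.12, "tz": 0, "ax": 0, "ay": 0, "az": 0, "hand": -0.38},
  {"tx": 0.25, "ty": -0.09, "tz": 0, "ax": 0, "ay": 0, "az": 0, "hand": -0.38},
  {"tx": 0.26, "ty": -0.07, "tz": 0, "ax": 0, "ay": 0, "az": 0, "hand": -0.38},
  {"tx": 0.27, "ty": -0.04, "tz": 0, "ax": 0, "ay": 0, "az": 0, "hand": -0.38},
])

```text
clock: 17.4
tool_pos: [474.8, -145.7, 59.0]
ee_rot: [1.075, 2.95, -0.002]
wrist_force: [1.6, -4.6, 0.3]
opening: 26.5
```

jog_arm([
  {"tx": 0.27, "ty": -0.02, "tz": 0, "ax": 0, "ay": 0, "az": 0, "hand": -0.38},
  {"tx": 0.27, "ty": 0.01, "tz": 0, "ax": 0, "ay": 0, "az": 0, "hand": -0.38},
  {"tx": 0.27, "ty": 0.04, "tz": 0, "ax": 0, "ay": 0, "az": 0, "hand": -0.38},
  {"tx": 0.26, "ty": 0.06, "tz": 0, "ax": 0, "ay": 0, "az": 0, "hand": -0.38},
  {"tx": 0.22, "ty": 0.08, "tz": 0, "ax": 0, "ay": 0, "az": 0, "hand": -0.38},
])

```text
clock: 17.9
tool_pos: [440.7, -107.6, 58.8]
ee_rot: [1.073, 2.949, -0.006]
wrist_force: [12.2, -23.4, -14.9]
opening: 26.9
```

```bash
python3 - <<'E'
from h import *
st()
f=grab_frame("top");cv2.imwrite("pics/t4.png",f["color"][:,:,::-1])
f=grab_frame("side");cv2.imwrite("pics/s4.png",f["color"][:,:,::-1])
st()
E
```

```text
t17.90 tcp [ 440.7 -107.6   58.8] x [-0.766  0.643 -0.005] z [ 0.002 -0.005 -1.   ] F [ 12.2 -23.4 -14.9] op 26.9
t18.00 tcp [ 441.5 -107.3   59.1] x [-0.766  0.642 -0.005] z [ 0.004 -0.004 -1.   ] F [ 4.  -7.8 -1.1] op 26.7
```

View pics/t4.png

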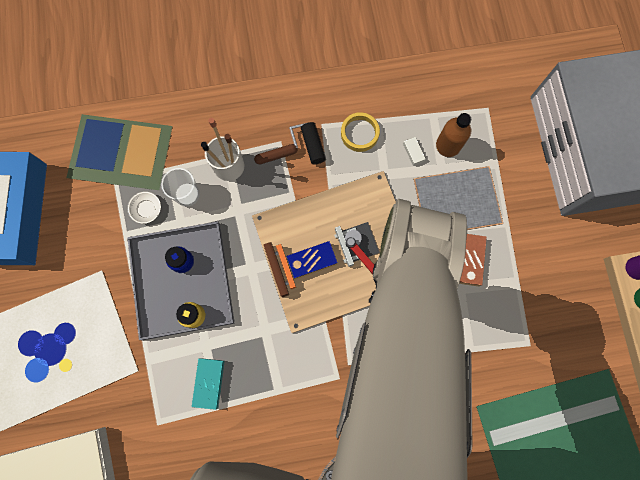

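The lever is at its open stop (cam about 0). Releasing it and re-measuring the old block.

jog_arm([
  {"tx": -0.05, "ty": 0, "tz": 0, "ax": 0, "ay": 0, "az": 0, "hand": 0},
  {"tx": 0, "ty": 0, "tz": 0, "ax": 0, "ay": 0, "az": 0, "hand": 0},
  {"tx": 0, "ty": 0, "tz": -0.6, "ax": 0, "ay": 0, "az": 0, "hand": 0},
  {"tx": 0, "ty": 0, "tz": -0.8, "ax": 0, "ay": 0, "az": 0, "hand": 0},
  {"tx": 0, "ty": 0, "tz": -0.8, "ax": 0, "ay": 0, "az": 0, "hand": 0.5},
])

```text
clock: 18.5
tool_pos: [440.0, -106.3, 146.5]
ee_rot: [-1.072, -2.949, -0.002]
wrist_force: [0.7, -0.2, 0.5]
opening: 55.2
```

```bash
python3 - <<'E'
from h import *
T=grab_frame("top")
c=rectfit(T,(230,150,450,350),(105,150,50),(130,255,255),37,"old");print(tobed(c))
go([518.7,36.2,140],np.pi+TH)
E
```

```text
old n 835 c [518.7  36.2] size [51.1 98.7] long-axis deg 100.31869
[-2.37766524 64.16147129]
t18.55 tcp [ 443.  -107.5  151.8] x [-0.767  0.642 -0.004] z [ 0.004 -0.001 -1.   ] F [2.1 0.6 3.3] op 63.0
turn units [ 0.    0.05 -9.95] j6 -1.29
shift units (cur axes) [0.855 3.97  0.301]
```

jog_arm([
  {"tx": 0.17, "ty": 0.79, "tz": 0, "ax": 0, "ay": 0, "az": 0, "hand": 1},
  {"tx": 0.17, "ty": 0.79, "tz": 0, "ax": 0, "ay": 0, "az": 0, "hand": 1},
  {"tx": 0.17, "ty": 0.79, "tz": 0, "ax": 0, "ay": 0, "az": 0, "hand": 1},
  {"tx": 0.17, "ty": 0.79, "tz": 0, "ax": 0, "ay": 0, "az": 0, "hand": 1},
  {"tx": 0.17, "ty": 0.79, "tz": 0, "ax": 0, "ay": 0, "az": 0, "hand": 1},
])

```text
clock: 19.05
tool_pos: [516.3, 37.3, 145.8]
ee_rot: [-1.072, -2.95, -0.001]
wrist_force: [0.7, -0.7, 0.8]
opening: 85.1
```

jog_arm([
  {"tx": 0, "ty": 0, "tz": 0, "ax": 0, "ay": 0, "az": -1, "hand": 1},
  {"tx": 0, "ty": 0, "tz": 0, "ax": 0, "ay": 0, "az": -1, "hand": 1},
  {"tx": 0, "ty": 0, "tz": 0, "ax": 0, "ay": 0, "az": -1, "hand": 1},
  {"tx": 0, "ty": 0, "tz": 0, "ax": 0, "ay": 0, "az": -1, "hand": 1},
  {"tx": 0, "ty": 0, "tz": 0, "ax": 0, "ay": 0, "az": -1, "hand": 1},
])

```text
clock: 19.55
tool_pos: [515.7, 36.2, 145.6]
ee_rot: [-0.402, -3.113, -0.001]
wrist_force: [-0.2, 1.4, -0.2]
opening: 85.4
```

jog_arm([
  {"tx": 0, "ty": 0, "tz": 0, "ax": 0, "ay": 0, "az": -1, "hand": 1},
  {"tx": 0, "ty": 0, "tz": 0, "ax": 0, "ay": 0, "az": -1, "hand": 1},
  {"tx": 0, "ty": 0, "tz": 0, "ax": 0, "ay": 0, "az": -1, "hand": 1},
  {"tx": 0, "ty": 0, "tz": 0, "ax": 0, "ay": 0, "az": -1, "hand": 1},
  {"tx": 0, "ty": 0, "tz": 0, "ax": 0, "ay": 0, "az": -1, "hand": 1},
])

```text
clock: 20.05
tool_pos: [515.7, 36.1, 145.6]
ee_rot: [0.281, -3.127, -0.002]
wrist_force: [-0.1, -0.4, 0.5]
opening: 84.8
```

```bash
python3 - <<'E'
from h import *
go([518.7,36.2,15],np.pi+TH)
f=grab_frame("wrist");cv2.imwrite("pics/w5.png",f["color"][:,:,::-1])
E
```

```text
t20.05 tcp [515.7  36.1 145.6] x [-0.984 -0.178  0.002] z [-0.003  0.001 -1.   ] F [-0.1 -0.4  0.5] op 84.8
turn units [ 0.02 -0.03  0.09] j6 -1.84
shift units (cur axes) [-0.081 -0.016  3.266]
```

View pics/w5.png

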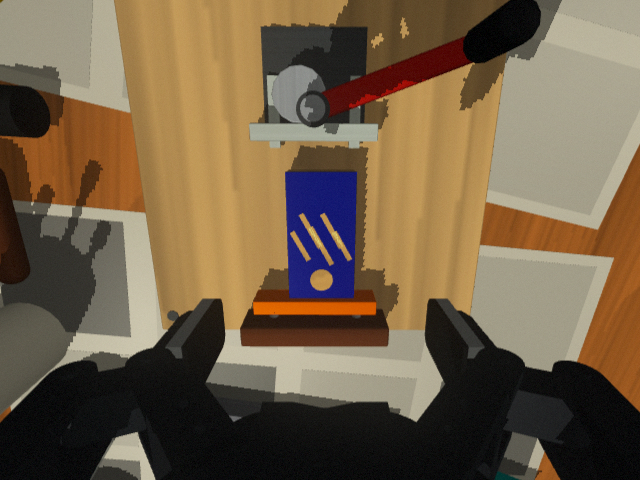

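The block is centred in the view (320,235), with the lever open at the upper right. Gripping it across its width.

jog_arm([
  {"tx": -0.08, "ty": 0, "tz": 0.8, "ax": 0, "ay": 0, "az": 0.09, "hand": 1},
  {"tx": 0, "ty": 0, "tz": 0.8, "ax": 0, "ay": 0, "az": 0, "hand": 1},
  {"tx": 0, "ty": 0, "tz": 0.8, "ax": 0, "ay": 0, "az": 0, "hand": 1},
  {"tx": 0, "ty": 0, "tz": 0.55, "ax": 0, "ay": 0, "az": 0, "hand": 1},
  {"tx": 0, "ty": 0, "tz": 0.25, "ax": 0, "ay": 0, "az": 0, "hand": 1},
])

```text
clock: 20.6
tool_pos: [517.3, 36.5, 15.8]
ee_rot: [0.26, -3.125, -0.003]
wrist_force: [-0.7, -0.2, 0.2]
opening: 85.6
```

jog_arm([
  {"tx": 0, "ty": 0, "tz": 0, "ax": 0, "ay": 0, "az": 0, "hand": -0.2},
  {"tx": 0, "ty": 0, "tz": 0, "ax": 0, "ay": 0, "az": 0, "hand": -0.2},
  {"tx": 0, "ty": 0, "tz": 0, "ax": 0, "ay": 0, "az": 0, "hand": -0.2},
  {"tx": 0, "ty": 0, "tz": 0, "ax": 0, "ay": 0, "az": 0, "hand": -0.2},
  {"tx": 0, "ty": 0, "tz": 0, "ax": 0, "ay": 0, "az": 0, "hand": -0.2},
], grip_force=50)

```text
clock: 21.1
tool_pos: [521.3, 35.8, 19.9]
ee_rot: [-0.262, 3.128, -0.0]
wrist_force: [0.2, 0.8, 4.7]
opening: 50.6
```

jog_arm([
  {"tx": 0, "ty": 0, "tz": 0, "ax": 0, "ay": 0, "az": 0, "hand": -0.2},
  {"tx": 0, "ty": 0, "tz": -0.2, "ax": 0, "ay": 0, "az": 0, "hand": -0.2},
  {"tx": 0, "ty": 0, "tz": -0.6, "ax": 0, "ay": 0, "az": 0, "hand": -0.2},
  {"tx": 0, "ty": 0, "tz": -0.8, "ax": 0, "ay": 0, "az": 0, "hand": -0.2},
  {"tx": 0, "ty": 0, "tz": -0.8, "ax": 0, "ay": 0, "az": 0, "hand": -0.2},
])

```text
clock: 21.6
tool_pos: [519.2, 35.9, 115.4]
ee_rot: [0.262, -3.129, -0.001]
wrist_force: [1.7, -0.8, -1.5]
opening: 50.8
```

```bash
python3 - <<'E'
from h import *
go([600,-317,110],np.pi)
f=grab_frame("wrist");cv2.imwrite("pics/w6.png",f["color"][:,:,::-1])
E
```

```text
t21.60 tcp [519.2  35.9 115.4] x [-0.986 -0.166  0.002] z [-0.002  0.    -1.   ] F [ 1.7 -0.8 -1.5] op 50.8
turn units [ 0.   -0.02  1.91] j6 -1.82
shift units (cur axes) [-0.526 -9.035  0.13 ]
```

View pics/w6.png

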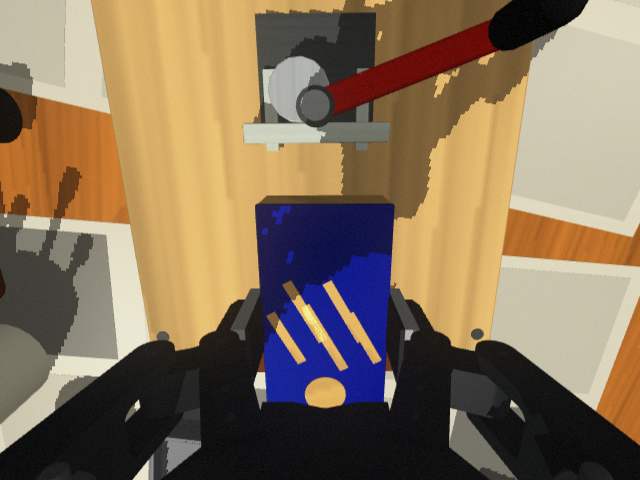

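```bash
python3 - <<'E'
from h import *
f=grab_frame("top");g=grab_frame("side")
a=spot_point("top","cleaner");b=spot_point("side","cleaner")
print(a[:1],b[:1],tri([f,g],[a[0]["location"][::-1],b[0]["location"][::-1]]), pix2w(f,*a[0]["location"][::-1],0))
a=spot_point("top","eraser");print(pix2w(f,*a[0]["location"][::-1],0))
E
```

```text
[{'location': [145.5, 450.2], 'conf': 0.75}] [{'location': [143.2, 286.4], 'conf': 0.7}] [ 742.89011705 -331.33978236   -8.97258063] [ 739.21984561 -328.51510773    0.        ]
[ 735.27190876 -233.48408281    0.        ]
```

jog_arm([
  {"tx": -0.05, "ty": -0.6, "tz": 0, "ax": 0, "ay": 0, "az": 0, "hand": -0.2},
  {"tx": -0.05, "ty": -0.9, "tz": 0, "ax": 0, "ay": 0, "az": 0, "hand": -0.2},
  {"tx": -0.05, "ty": -0.95, "tz": 0, "ax": 0, "ay": 0, "az": 0, "hand": -0.2},
  {"tx": -0.05, "ty": -0.95, "tz": 0, "ax": 0, "ay": 0, "az": 0, "hand": -0.2},
  {"tx": -0.05, "ty": -0.95, "tz": 0, "ax": 0, "ay": 0, "az": 0, "hand": -0.2},
])

```text
clock: 22.4
tool_pos: [557.8, -135.0, 112.7]
ee_rot: [0.262, -3.128, -0.002]
wrist_force: [1.6, 0.3, -1.5]
opening: 50.5
```

jog_arm([
  {"tx": -0.05, "ty": -0.95, "tz": 0, "ax": 0, "ay": 0, "az": 0, "hand": -0.2},
  {"tx": -0.05, "ty": -0.95, "tz": 0, "ax": 0, "ay": 0, "az": 0, "hand": -0.2},
  {"tx": 0, "ty": -0.95, "tz": 0, "ax": 0, "ay": 0, "az": 0, "hand": -0.2},
  {"tx": 0, "ty": -0.95, "tz": 0, "ax": 0, "ay": 0, "az": 0, "hand": -0.2},
  {"tx": 0, "ty": -0.85, "tz": 0, "ax": 0, "ay": 0, "az": 0, "hand": -0.2},
])

```text
clock: 22.9
tool_pos: [592.8, -318.1, 112.2]
ee_rot: [0.261, -3.128, -0.004]
wrist_force: [0.4, 0.5, -1.4]
opening: 51.0
```

jog_arm([
  {"tx": 0, "ty": 0, "tz": 0, "ax": 0, "ay": 0, "az": 0.95, "hand": -0.2},
  {"tx": 0, "ty": 0, "tz": 0, "ax": 0, "ay": 0, "az": 0.95, "hand": -0.2},
  {"tx": 0, "ty": 0, "tz": 0.5, "ax": 0, "ay": 0, "az": 0, "hand": -0.2},
  {"tx": 0, "ty": 0, "tz": 0.6, "ax": 0, "ay": 0, "az": 0, "hand": -0.2},
  {"tx": 0, "ty": 0, "tz": 0.6, "ax": 0, "ay": 0, "az": 0, "hand": -0.2},
])

```text
clock: 23.4
tool_pos: [592.7, -316.2, 43.8]
ee_rot: [0.002, -3.139, -0.003]
wrist_force: [-0.2, 0.3, -0.9]
opening: 50.9
```

```bash
python3 - <<'E'
from h import *
go([596,-317,14],np.pi)
f=grab_frame("wrist");cv2.imwrite("pics/w7.png",f["color"][:,:,::-1])
f=grab_frame("side");cv2.imwrite("pics/s7.png",f["color"][:,:,::-1])
E
```

```text
t23.40 tcp [ 592.7 -316.2   43.8] x [-1.    -0.001  0.002] z [-0.002  0.002 -1.   ] F [-0.2  0.3 -0.9] op 50.9
turn units [ 0.02 -0.03  0.01] j6 -2.18
shift units (cur axes) [-0.084 -0.021  0.746]
```

View pics/w7.png

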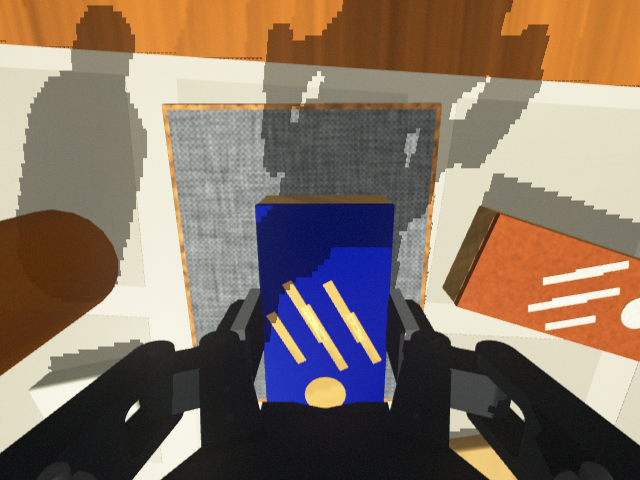

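jog_arm([
  {"tx": -0.1, "ty": 0, "tz": 0.3, "ax": 0, "ay": 0, "az": 0, "hand": -0.2},
  {"tx": 0, "ty": 0, "tz": 0.25, "ax": 0, "ay": 0, "az": 0, "hand": -0.2},
  {"tx": 0, "ty": 0, "tz": 0.12, "ax": 0, "ay": 0, "az": 0, "hand": -0.2},
  {"tx": 0, "ty": 0, "tz": 0.06, "ax": 0, "ay": 0, "az": 0, "hand": -0.2},
  {"tx": 0, "ty": 0, "tz": 0, "ax": 0, "ay": 0, "az": 0, "hand": -0.2},
])

```text
clock: 24.0
tool_pos: [597.8, -316.7, 17.3]
ee_rot: [0.002, -3.142, -0.0]
wrist_force: [-0.3, -0.8, -0.9]
opening: 50.9
```

```bash
python3 - <<'E'
from h import *
st()
E
```

```text
t24.00 tcp [ 597.8 -316.7   17.3] x [-1.    -0.001  0.   ] z [-0.  0. -1.] F [-0.3 -0.8 -0.9] op 50.9
```

jog_arm([
  {"tx": 0, "ty": 0, "tz": 0.05, "ax": 0, "ay": 0, "az": 0, "hand": -0.2},
  {"tx": 0, "ty": 0, "tz": 0.05, "ax": 0, "ay": 0, "az": 0, "hand": -0.2},
  {"tx": 0, "ty": 0, "tz": 0.03, "ax": 0, "ay": 0, "az": 0, "hand": -0.2},
  {"tx": 0, "ty": 0, "tz": 0, "ax": 0, "ay": 0, "az": 0, "hand": -0.2},
  {"tx": 0, "ty": 0, "tz": 0, "ax": 0, "ay": 0, "az": 0, "hand": -0.2},
])

```text
clock: 24.5
tool_pos: [597.8, -316.8, 12.1]
ee_rot: [-0.002, 3.141, 0.0]
wrist_force: [0.5, -0.4, -0.8]
opening: 50.6
```

jog_arm([
  {"tx": 0, "ty": 0, "tz": 0.03, "ax": 0, "ay": 0, "az": 0, "hand": -0.2},
  {"tx": 0, "ty": 0, "tz": 0.03, "ax": 0, "ay": 0, "az": 0, "hand": -0.2},
  {"tx": 0, "ty": 0, "tz": 0.02, "ax": 0, "ay": 0, "az": 0, "hand": -0.2},
  {"tx": 0, "ty": 0, "tz": 0, "ax": 0, "ay": 0, "az": 0, "hand": -0.2},
  {"tx": 0, "ty": 0, "tz": 0, "ax": 0, "ay": 0, "az": 0, "hand": -0.2},
])

```text
clock: 25.0
tool_pos: [597.9, -316.9, 11.8]
ee_rot: [-0.002, 3.14, -0.002]
wrist_force: [-5.5, 3.3, 15.0]
opening: 51.0
```

Contact with the mat. Releasing and lifting.

jog_arm([
  {"tx": 0, "ty": 0, "tz": 0, "ax": 0, "ay": 0, "az": 0, "hand": 0.6},
  {"tx": 0, "ty": 0, "tz": 0, "ax": 0, "ay": 0, "az": 0, "hand": 0.6},
  {"tx": 0, "ty": 0, "tz": 0, "ax": 0, "ay": 0, "az": 0, "hand": 0.6},
  {"tx": 0, "ty": 0, "tz": -0.5, "ax": 0, "ay": 0, "az": 0, "hand": 0.6},
  {"tx": 0, "ty": 0, "tz": -0.8, "ax": 0, "ay": 0, "az": 0, "hand": 0.6},
])

```text
clock: 25.5
tool_pos: [595.8, -315.5, 58.1]
ee_rot: [0.002, -3.136, -0.006]
wrist_force: [0.7, 1.5, -0.6]
opening: 68.3
```

jog_arm([
  {"tx": 0, "ty": 0, "tz": -0.9, "ax": 0, "ay": 0, "az": 0, "hand": 1},
  {"tx": 0, "ty": 0, "tz": -0.9, "ax": 0, "ay": 0, "az": 0, "hand": 1},
  {"tx": 0.9, "ty": 0, "tz": 0, "ax": 0, "ay": 0, "az": 0, "hand": 1},
  {"tx": 0.9, "ty": 0, "tz": 0, "ax": 0, "ay": 0, "az": 0, "hand": 1},
  {"tx": 0.9, "ty": 0, "tz": 0, "ax": 0, "ay": 0, "az": 0, "hand": 1},
])

```text
clock: 26.0
tool_pos: [488.9, -316.9, 132.8]
ee_rot: [-0.003, 3.141, -0.0]
wrist_force: [0.6, -0.6, 0.4]
opening: 85.2
```

```bash
python3 - <<'E'
from h import *
for n in ["top","side","wrist"]:
    f=grab_frame(n);cv2.imwrite(f"pics/{n}8.png",f["color"][:,:,::-1])
# new block: long axis 162.15 deg, so its x axis (short) = 72.15 or 252.15
go([464.4,-312.8,140],np.radians(72.15)); go([464.4,-312.8,140],np.radians(252.15))
E
```

```text
t26.15 tcp [ 487.8 -316.6  132.6] x [-1.     0.001  0.001] z [-0.001  0.001 -1.   ] F [ 0.2 -0.6 -0.4] op 85.6
turn units [  0.02  -0.   -14.44] j6 -2.28
shift units (cur axes) [ 0.586  0.095 -0.183]
t26.15 tcp [ 487.8 -316.6  132.6] x [-1.     0.001  0.001] z [-0.001  0.001 -1.   ] F [ 0.2 -0.6 -0.4] op 85.6
turn units [  0.02  -0.   -14.44] j6 -2.28
shift units (cur axes) [ 0.586  0.095 -0.183]
```

View pics/side8.png

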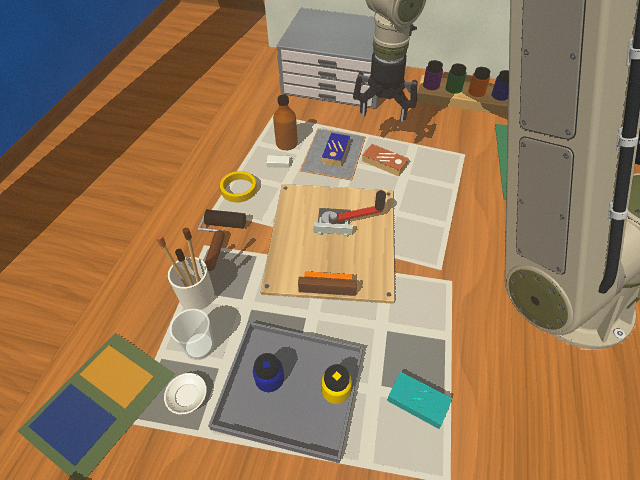

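View pics/wrist8.png

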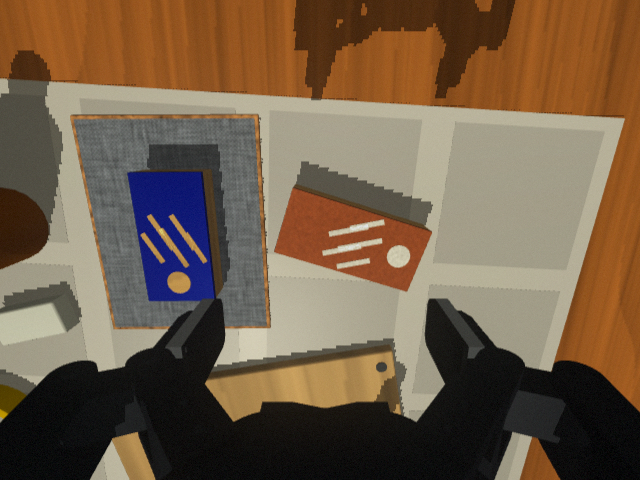

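The old block lies flat on the mat. The side view shows the yellow jar shifted from (316,385) to (337,383), so it has been knocked. I'll measure it.

```bash
python3 - <<'E'
from h import *
T=grab_frame("top")
cv2.imwrite("pics/t9.png",cv2.resize(T["color"][200:360,110:250,::-1],None,fx=3.75,fy=3.75,interpolation=cv2.INTER_NEAREST))
m=(T["color"].max(2)<60).astype(np.uint8)
for u,v in ((180,260),(190,310)):
    k=np.zeros_like(m);k[v-30:v+30,u-28:u+28]=m[v-30:v+30,u-28:u+28]
    n,l,s,c=cv2.connectedComponentsWithStats(k);i=1+np.argmax(s[1:,4]);p=pix2w(T,*c[i],67);print(s[i],c[i],p,p[:2]-[520.9,325.2])
rectfit(T,(400,150,520,250),(105,150,50),(130,255,255),29.4,"old on mat (mat c 602.9 -317.3)")
rectfit(T,(445,225,500,295),(0,90,60),(12,255,255),25,"new")
E
```

```text
[165 247  29  21 363] [177.45730028 256.93112948] [564.28996057 317.62487714  67.        ] [43.38996057 -7.57512286]
[176 304  22  21 310] [187.0483871  313.62258065] [441.70013652 311.08931473  67.        ] [-79.19986348 -14.11068527]
old on mat (mat c 602.9 -317.3) n 770 c [ 598.6 -316.4] size [51.1 99.9] long-axis deg 90.35351
new n 982 c [ 464.4 -312.8] size [ 52.6 110.3] long-axis deg 162.14565
```

View pics/t9.png

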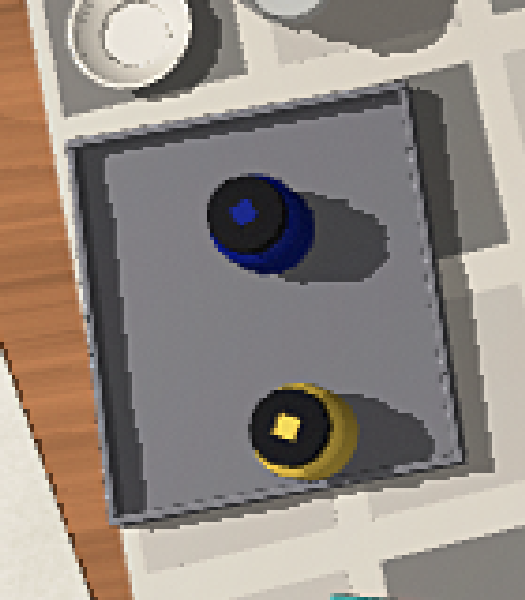

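The yellow jar is upright at tray (-79,-14), inside the limits and off the wall, so it can stay. The old block is centred on the mat at offset (-4,+1). Next is the fresh block; joint 6 only has range for the long way round.

jog_arm([
  {"tx": 0.59, "ty": 0.1, "tz": 0, "ax": 0, "ay": 0, "az": 0, "hand": 1},
  {"tx": 0, "ty": 0, "tz": 0, "ax": 0, "ay": 0, "az": 1, "hand": 1},
  {"tx": 0, "ty": 0, "tz": 0, "ax": 0, "ay": 0, "az": 1, "hand": 1},
  {"tx": 0, "ty": 0, "tz": 0, "ax": 0, "ay": 0, "az": 1, "hand": 1},
  {"tx": 0, "ty": 0, "tz": 0, "ax": 0, "ay": 0, "az": 1, "hand": 1},
])

```text
clock: 26.7
tool_pos: [467.9, -313.5, 132.8]
ee_rot: [0.547, 3.092, -0.001]
wrist_force: [0.0, -0.6, -0.7]
opening: 85.4
```

jog_arm([
  {"tx": 0, "ty": 0, "tz": 0, "ax": 0, "ay": 0, "az": 1, "hand": 1},
  {"tx": 0, "ty": 0, "tz": 0, "ax": 0, "ay": 0, "az": 1, "hand": 1},
  {"tx": 0, "ty": 0, "tz": 0, "ax": 0, "ay": 0, "az": 1, "hand": 1},
  {"tx": 0, "ty": 0, "tz": 0, "ax": 0, "ay": 0, "az": 1, "hand": 1},
  {"tx": 0, "ty": 0, "tz": 0, "ax": 0, "ay": 0, "az": 1, "hand": 1},
])

```text
clock: 27.2
tool_pos: [468.0, -313.4, 132.8]
ee_rot: [1.204, 2.901, -0.0]
wrist_force: [-0.2, -0.3, 0.2]
opening: 85.2
```

jog_arm([
  {"tx": 0, "ty": 0, "tz": 0, "ax": 0, "ay": 0, "az": 1, "hand": 1},
  {"tx": 0, "ty": 0, "tz": 0, "ax": 0, "ay": 0, "az": 1, "hand": 1},
  {"tx": 0, "ty": 0, "tz": 0, "ax": 0, "ay": 0, "az": 1, "hand": 1},
  {"tx": 0, "ty": 0, "tz": 0, "ax": 0, "ay": 0, "az": 1, "hand": 1},
  {"tx": 0, "ty": 0, "tz": 0, "ax": 0, "ay": 0, "az": 1, "hand": 1},
])

```text
clock: 27.7
tool_pos: [467.9, -313.5, 132.7]
ee_rot: [1.803, 2.571, 0.0]
wrist_force: [0.3, -0.7, 0.5]
opening: 85.7
```

jog_arm([
  {"tx": 0, "ty": 0, "tz": 0, "ax": 0, "ay": 0, "az": 1, "hand": 1},
  {"tx": 0, "ty": 0, "tz": 0, "ax": 0, "ay": 0, "az": 1, "hand": 1},
  {"tx": 0, "ty": 0, "tz": 0, "ax": 0, "ay": 0, "az": 1, "hand": 1},
  {"tx": 0, "ty": 0, "tz": 0, "ax": 0, "ay": 0, "az": 1, "hand": 1},
  {"tx": 0, "ty": 0, "tz": 0, "ax": 0, "ay": 0, "az": 1, "hand": 1},
])

```text
clock: 28.2
tool_pos: [467.9, -313.4, 132.8]
ee_rot: [2.317, 2.12, 0.001]
wrist_force: [-0.1, 0.5, 0.6]
opening: 85.6
```

jog_arm([
  {"tx": 0, "ty": 0, "tz": 0, "ax": 0, "ay": 0, "az": 1, "hand": 1},
  {"tx": 0, "ty": 0, "tz": 0, "ax": 0, "ay": 0, "az": 1, "hand": 1},
  {"tx": 0, "ty": 0, "tz": 0, "ax": 0, "ay": 0, "az": 0.6, "hand": 1},
  {"tx": 0, "ty": 0, "tz": 0.3, "ax": 0, "ay": 0, "az": 0, "hand": 1},
  {"tx": 0, "ty": 0, "tz": 0, "ax": 0, "ay": 0, "az": 0, "hand": 1},
])

```text
clock: 28.7
tool_pos: [466.3, -312.4, 118.8]
ee_rot: [-2.537, -1.849, 0.0]
wrist_force: [-1.0, 0.4, -0.8]
opening: 85.3
```

```bash
python3 - <<'E'
from h import *
go([464.4,-312.8,5],np.radians(72.15))
f=grab_frame("wrist");cv2.imwrite("pics/w10.png",f["color"][:,:,::-1])
E
```

```text
t28.70 tcp [ 466.3 -312.4  118.8] x [0.306 0.952 0.001] z [-0.002  0.002 -1.   ] F [-1.   0.4 -0.8] op 85.3
turn units [-0.02 -0.01  0.01] j6 -0.42
shift units (cur axes) [-0.027 -0.038  2.846]
```

View pics/w10.png

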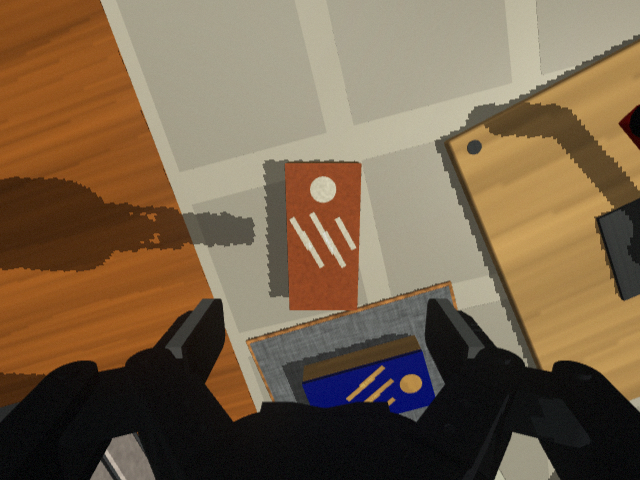

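The fresh block is square between the fingers at (323,237). Gripping it.

jog_arm([
  {"tx": -0.03, "ty": -0.04, "tz": 0.8, "ax": 0, "ay": 0, "az": 0, "hand": 1},
  {"tx": 0, "ty": 0, "tz": 0.8, "ax": 0, "ay": 0, "az": 0, "hand": 1},
  {"tx": 0, "ty": 0, "tz": 0.7, "ax": 0, "ay": 0, "az": 0, "hand": 1},
  {"tx": 0, "ty": 0, "tz": 0.35, "ax": 0, "ay": 0, "az": 0, "hand": 1},
  {"tx": 0, "ty": 0, "tz": 0.15, "ax": 0, "ay": 0, "az": 0, "hand": 1},
])

```text
clock: 29.25
tool_pos: [463.4, -312.7, 6.9]
ee_rot: [-2.537, -1.847, 0.001]
wrist_force: [-0.4, -0.7, 0.9]
opening: 85.3
```

jog_arm([
  {"tx": 0, "ty": 0, "tz": 0, "ax": 0, "ay": 0, "az": 0, "hand": -0.2},
  {"tx": 0, "ty": 0, "tz": 0, "ax": 0, "ay": 0, "az": 0, "hand": -0.2},
  {"tx": 0, "ty": 0, "tz": 0, "ax": 0, "ay": 0, "az": 0, "hand": -0.2},
  {"tx": 0, "ty": 0, "tz": 0, "ax": 0, "ay": 0, "az": 0, "hand": -0.2},
  {"tx": 0, "ty": 0, "tz": 0, "ax": 0, "ay": 0, "az": 0, "hand": -0.2},
])

```text
clock: 29.75
tool_pos: [465.2, -314.5, 10.2]
ee_rot: [2.538, 1.847, 0.001]
wrist_force: [-0.1, 0.2, 6.1]
opening: 50.9
```

jog_arm([
  {"tx": 0, "ty": 0, "tz": 0, "ax": 0, "ay": 0, "az": 0, "hand": -0.2},
  {"tx": 0, "ty": 0, "tz": -0.2, "ax": 0, "ay": 0, "az": 0, "hand": -0.2},
  {"tx": 0, "ty": 0, "tz": -0.6, "ax": 0, "ay": 0, "az": 0, "hand": -0.2},
  {"tx": 0, "ty": 0, "tz": -0.9, "ax": 0, "ay": 0, "az": 0, "hand": -0.2},
  {"tx": 0, "ty": 0, "tz": -0.9, "ax": 0, "ay": 0, "az": 0, "hand": -0.2},
])

```text
clock: 30.25
tool_pos: [463.3, -312.8, 113.4]
ee_rot: [-2.538, -1.847, 0.001]
wrist_force: [0.8, -0.6, -1.7]
opening: 50.4
```

jog_arm([
  {"tx": 0, "ty": 0, "tz": -0.9, "ax": 0, "ay": 0, "az": 0, "hand": -0.2},
  {"tx": 0, "ty": 0, "tz": -0.3, "ax": 0, "ay": 0, "az": 0, "hand": -0.2},
  {"tx": 0, "ty": 0, "tz": 0, "ax": 0, "ay": 0, "az": 0, "hand": -0.2},
  {"tx": 0, "ty": 0, "tz": 0, "ax": 0, "ay": 0, "az": 0, "hand": -0.2},
  {"tx": 0, "ty": 0, "tz": 0, "ax": 0, "ay": 0, "az": 0, "hand": -0.2},
])

```text
clock: 30.75
tool_pos: [463.1, -312.6, 158.6]
ee_rot: [-2.537, -1.846, 0.001]
wrist_force: [0.3, 0.5, -2.1]
opening: 50.6
```

```bash
python3 - <<'E'
from h import *
# old block grasp is at centre; target block centre bed (0,53)
print(frombed(0,53)); go([*frombed(0,53),130],TH)
f=grab_frame("wrist");cv2.imwrite("pics/w11.png",f["color"][:,:,::-1])
E
```

```text
[522.95155199  25.62188802]
t30.75 tcp [ 463.1 -312.6  158.6] x [0.308 0.951 0.002] z [-0.003  0.003 -1.   ] F [ 0.3  0.5 -2.1] op 50.6
turn units [-0.05  0.   12.45] j6 -0.42
shift units (cur axes) [ 8.505 -1.177  0.734]
```

View pics/w11.png

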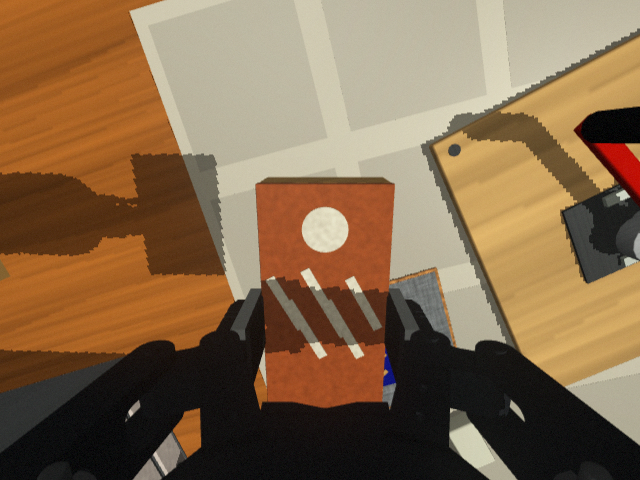

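Held square at its middle. Carrying it over the bed.

jog_arm([
  {"tx": 0.5, "ty": -0.12, "tz": 0, "ax": 0, "ay": 0, "az": 0, "hand": -0.2},
  {"tx": 0.9, "ty": -0.12, "tz": 0, "ax": 0, "ay": 0, "az": 0, "hand": -0.2},
  {"tx": 0.9, "ty": -0.12, "tz": 0, "ax": 0, "ay": 0, "az": 0, "hand": -0.2},
  {"tx": 0.9, "ty": -0.12, "tz": 0, "ax": 0, "ay": 0, "az": 0, "hand": -0.2},
  {"tx": 0.9, "ty": -0.12, "tz": 0, "ax": 0, "ay": 0, "az": 0, "hand": -0.2},
])

```text
clock: 31.3
tool_pos: [491.1, -147.6, 159.9]
ee_rot: [-2.539, -1.847, 0.001]
wrist_force: [0.8, -1.1, -1.5]
opening: 50.4
```

jog_arm([
  {"tx": 0.95, "ty": -0.12, "tz": 0, "ax": 0, "ay": 0, "az": 0, "hand": -0.2},
  {"tx": 0.95, "ty": -0.12, "tz": 0, "ax": 0, "ay": 0, "az": 0, "hand": -0.2},
  {"tx": 0.95, "ty": -0.12, "tz": 0, "ax": 0, "ay": 0, "az": 0, "hand": -0.2},
  {"tx": 0.95, "ty": -0.12, "tz": 0, "ax": 0, "ay": 0, "az": 0, "hand": -0.2},
  {"tx": 0.6, "ty": -0.1, "tz": 0, "ax": 0, "ay": 0, "az": 0, "hand": -0.2},
])

```text
clock: 31.8
tool_pos: [522.9, 27.8, 159.9]
ee_rot: [-2.536, -1.85, 0.001]
wrist_force: [1.0, 0.7, -2.5]
opening: 50.5
```

jog_arm([
  {"tx": 0, "ty": 0, "tz": 0, "ax": 0, "ay": 0, "az": 0.8, "hand": -0.2},
  {"tx": 0, "ty": 0, "tz": 0, "ax": 0, "ay": 0, "az": 1, "hand": -0.2},
  {"tx": 0, "ty": 0, "tz": 0, "ax": 0, "ay": 0, "az": 1, "hand": -0.2},
  {"tx": 0, "ty": 0, "tz": 0, "ax": 0, "ay": 0, "az": 1, "hand": -0.2},
  {"tx": 0, "ty": 0, "tz": 0, "ax": 0, "ay": 0, "az": 1, "hand": -0.2},
])

```text
clock: 32.3
tool_pos: [522.7, 25.5, 159.8]
ee_rot: [-2.869, -1.275, 0.003]
wrist_force: [-0.9, -0.9, -1.9]
opening: 50.6
```

jog_arm([
  {"tx": 0, "ty": 0, "tz": 0, "ax": 0, "ay": 0, "az": 1, "hand": -0.2},
  {"tx": 0, "ty": 0, "tz": 0, "ax": 0, "ay": 0, "az": 1, "hand": -0.2},
  {"tx": 0, "ty": 0, "tz": 0, "ax": 0, "ay": 0, "az": 1, "hand": -0.2},
  {"tx": 0, "ty": 0, "tz": 0, "ax": 0, "ay": 0, "az": 1, "hand": -0.2},
  {"tx": 0, "ty": 0, "tz": 0, "ax": 0, "ay": 0, "az": 1, "hand": -0.2},
])

```text
clock: 32.8
tool_pos: [522.7, 25.4, 159.8]
ee_rot: [-3.078, -0.623, 0.003]
wrist_force: [0.4, -0.2, -1.9]
opening: 50.8
```

jog_arm([
  {"tx": 0, "ty": 0, "tz": 0, "ax": 0, "ay": 0, "az": 1, "hand": -0.2},
  {"tx": 0, "ty": 0, "tz": 0, "ax": 0, "ay": 0, "az": 1, "hand": -0.2},
  {"tx": 0, "ty": 0, "tz": 0, "ax": 0, "ay": 0, "az": 0.65, "hand": -0.2},
  {"tx": 0, "ty": 0, "tz": 0, "ax": 0, "ay": 0, "az": 0, "hand": -0.2},
  {"tx": 0, "ty": 0, "tz": 0, "ax": 0, "ay": 0, "az": 0, "hand": -0.2},
])

```text
clock: 33.3
tool_pos: [523.2, 25.0, 160.2]
ee_rot: [-3.129, -0.272, 0.002]
wrist_force: [-0.2, -0.3, -1.9]
opening: 50.7
```

```bash
python3 - <<'E'
from h import *
go([*frombed(0,53),70],TH)
f=grab_frame("wrist");cv2.imwrite("pics/w12.png",f["color"][:,:,::-1])
T=grab_frame("top");cv2.imwrite("pics/t12.png",cv2.resize(T["color"][190:310,240:440,::-1],None,fx=4,fy=4,interpolation=cv2.INTER_NEAREST))
for q in ("pad_face","jaw_face"):
    r=spot_point("wrist",q); 
    if r: p=pix2w(f,*r[0]["location"][::-1],26); print(q,r[0],p,tobed(p))
E
```

```text
t33.30 tcp [523.2  25.  160.2] x [ 0.985  0.173 -0.001] z [-0.001  0.    -1.   ] F [-0.2 -0.3 -1.9] op 50.7
turn units [-0.01  0.02  0.02] j6 1.29
shift units (cur axes) [-1.000e-03 -1.500e-02  2.256e+00]
pad_face {'location': [150.0, 331.1], 'conf': 0.98} [516.19643354  88.39398709  26.        ] [  4.06084973 116.00378994]
```

View pics/w12.png

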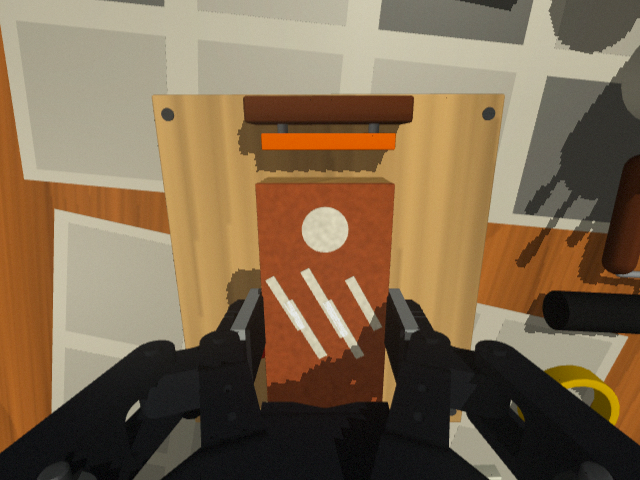

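View pics/t12.png

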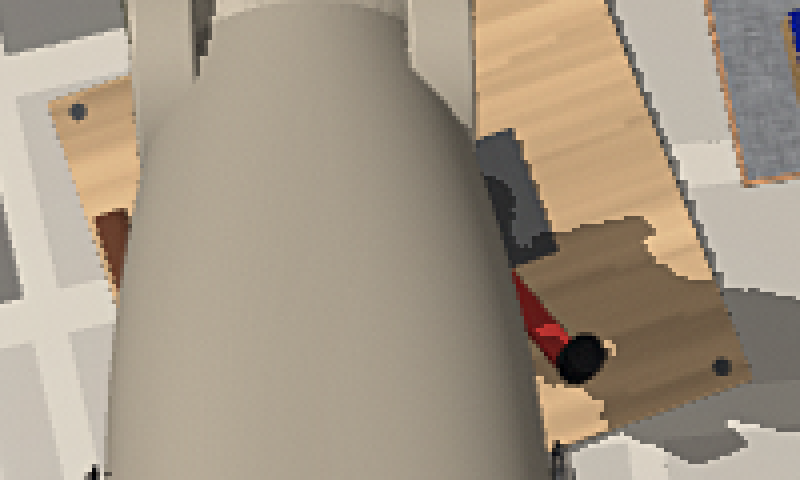

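```bash
python3 - <<'E'
from h import *
T=grab_frame("top");im=cv2.imread("pics/top8.png")
# rectify bed frame at z=38, 4px/mm: bed x -70..70, y -40..140
g=np.zeros((720,560,2),np.float32)
yy=np.arange(720)/4-40; xx=np.arange(560)/4-70
for i,y in enumerate(yy):
    for j,x in enumerate(xx):
        g[i,j]=w2pix(T,[*frombed(x,y),38])
out=cv2.remap(im,g[...,0],g[...,1],cv2.INTER_CUBIC)
for k in range(0,720,40): cv2.putText(out,str(int(k/4-40)),(0,k+4),0,0.4,(0,0,255),1); cv2.line(out,(30,k),(45,k),(0,0,255),1)
cv2.imwrite("pics/rect.png",cv2.resize(out,(466,600)))
for x in (-30,-15,0,15,30):
    col=out[:,int((x+70)*4)].astype(int)
    print(x,"orange y",[yy[i] for i in range(720) if col[i,2]>180 and col[i,0]<80 and col[i,2]-col[i,1]>60][::100], )
    o=[yy[i] for i in range(720) if col[i,2]>180 and col[i,0]<80 and col[i,2]-col[i,1]>80]; print("   ",o[0] if o else None,o[-1] if o else None)
    w=[yy[i] for i in range(160) if min(col[i])>150 and col[i].max()-col[i].min()<25]; print("   jaw",w[0] if w else None,w[-1] if w else None)
f=grab_frame("wrist")
for u in (270,328,390): print("wrist orange front", tobed(pix2w(f,u,150,38)).round(1))
E
```

```text
-30 orange y [np.float64(-36.75)]
    -36.75 128.25
   jaw -31.5 -0.5
-15 orange y [np.float64(-31.0)]
    -31.0 128.25
   jaw -18.75 -7.25
0 orange y [np.float64(117.0)]
    117.0 128.0
   jaw -32.0 -8.0
15 orange y [np.float64(117.75)]
    117.75 128.25
   jaw -40.0 -6.75
30 orange y [np.float64(118.25)]
    118.25 128.5
   jaw -40.0 -0.25
wrist orange front [-41.2 115.6]
wrist orange front [  2.4 115.6]
wrist orange front [ 49.  115.7]
```

View pics/rect.png

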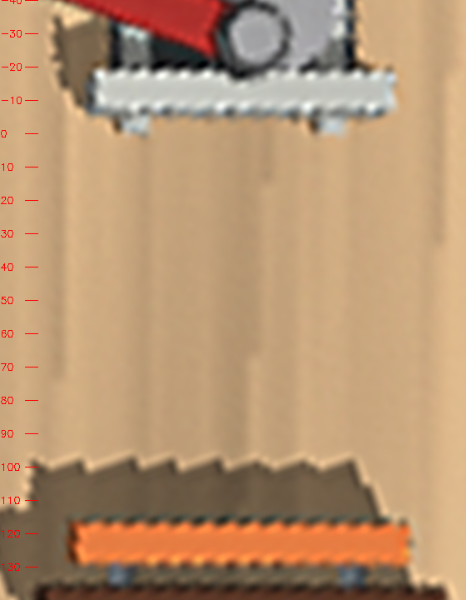

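```bash
python3 - <<'E'
from h import *
f=grab_frame("wrist");s,R=st()
for zt in (176,178):
  for u in (258,325,393): print(zt, tobed(pix2w(f,u,184,zt)).round(1))
print("tcp bed",tobed(s["tool_pos"]))
d=f["range_z"][150:260,325];C=cloud(f);print([C[r,325].round(1) for r in (181,186,190,200,240)])
print("front",[tobed(C[r,325]).round(1) for r in (186,190)])
go([*frombed(2.5,58),60],TH)
E
```

```text
t33.65 tcp [524.   24.4 160.9] x [0.985 0.171 0.   ] z [-0.  0. -1.] F [ 0.5  0.4 -1.7] op 50.4
176 [-24.8 107.3]
176 [1.000e-01 1.073e+02]
176 [ 25.4 107.3]
178 [-24.4 107.5]
178 [1.000e-01 1.075e+02]
178 [ 25.  107.5]
tcp bed [ 0.80864641 51.6178373 ]
[array([513.7,  79.6, 170.5]), array([513.9,  78.4, 176. ]), array([514.1,  77. , 176.5]), array([514.7,  73.5, 177.8]), array([517.4,  58.1, 177.2])]
front [array([1.000e-01, 1.065e+02]), array([1.000e-01, 1.051e+02])]
t33.65 tcp [524.   24.4 160.9] x [0.985 0.171 0.   ] z [-0.  0. -1.] F [ 0.5  0.4 -1.7] op 50.4
turn units [-0. -0.  0.] j6 1.29
shift units (cur axes) [ 0.042 -0.159  2.521]
```

jog_arm([
  {"tx": 0.05, "ty": -0.16, "tz": 0, "ax": 0, "ay": 0, "az": 0, "hand": -0.2},
  {"tx": 0, "ty": 0, "tz": 0.6, "ax": 0, "ay": 0, "az": 0, "hand": -0.2},
  {"tx": 0, "ty": 0, "tz": 0.7, "ax": 0, "ay": 0, "az": 0, "hand": -0.2},
  {"tx": 0, "ty": 0, "tz": 0.6, "ax": 0, "ay": 0, "az": 0, "hand": -0.2},
  {"tx": 0, "ty": 0, "tz": 0.5, "ax": 0, "ay": 0, "az": 0, "hand": -0.2},
])

```text
clock: 34.15
tool_pos: [524.5, 31.6, 63.6]
ee_rot: [-3.13, -0.269, 0.001]
wrist_force: [0.3, -0.8, -1.8]
opening: 50.4
```

```bash
python3 - <<'E'
from h import *
f=grab_frame("wrist");s,R=st();print(tobed(s["tool_pos"]))
cv2.imwrite("pics/w13.png",f["color"][:,:,::-1])
f=grab_frame("side");cv2.imwrite("pics/s13.png",cv2.resize(f["color"][170:330,250:430,::-1],None,fx=3.5,fy=3.5))
E
```

```text
t34.20 tcp [522.5  31.7  60.7] x [ 0.985  0.171 -0.005] z [-0.005  0.001 -1.   ] F [-0.4  0.1 -3.7] op 50.9
[ 0.58871553 59.02934021]
```

View pics/w13.png

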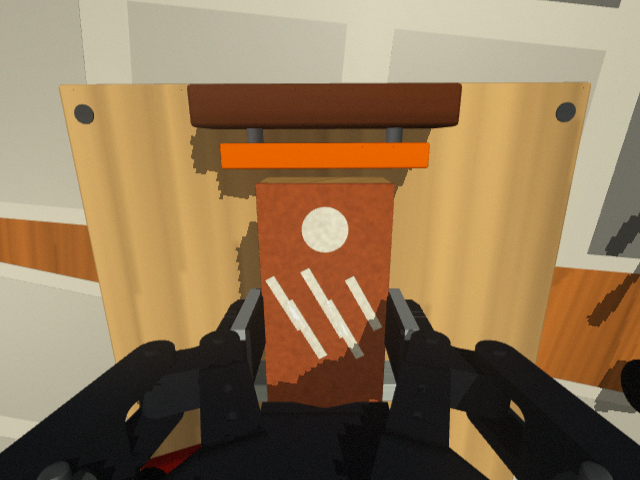

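View pics/s13.png

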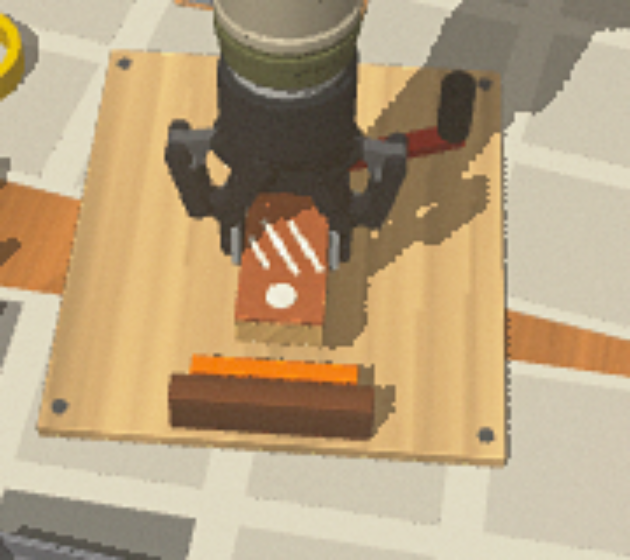

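Block and orange bar are both centred at column 325 and parallel. Lowering.

jog_arm([
  {"tx": 0, "ty": 0, "tz": 0.4, "ax": 0, "ay": 0, "az": 0, "hand": -0.2},
  {"tx": 0, "ty": 0, "tz": 0.3, "ax": 0, "ay": 0, "az": 0, "hand": -0.2},
  {"tx": 0, "ty": 0, "tz": 0.15, "ax": 0, "ay": 0, "az": 0, "hand": -0.2},
  {"tx": 0, "ty": 0, "tz": 0.05, "ax": 0, "ay": 0, "az": 0, "hand": -0.2},
  {"tx": 0, "ty": 0, "tz": 0, "ax": 0, "ay": 0, "az": 0, "hand": -0.2},
])

```text
clock: 34.75
tool_pos: [525.0, 31.1, 29.1]
ee_rot: [-3.13, -0.269, -0.0]
wrist_force: [-1.1, 0.8, -1.5]
opening: 50.7
```

```bash
python3 - <<'E'
from h import *
f=grab_frame("wrist");s,R=st();print(tobed(s["tool_pos"]))
cv2.imwrite("pics/w14.png",f["color"][:,:,::-1])
E
```

```text
t34.80 tcp [525.2  31.   29.4] x [0.985 0.171 0.001] z [ 0.001  0.    -1.   ] F [ 1.   0.  -1.8] op 50.8
[ 3.16830872 57.95342263]
```

View pics/w14.png

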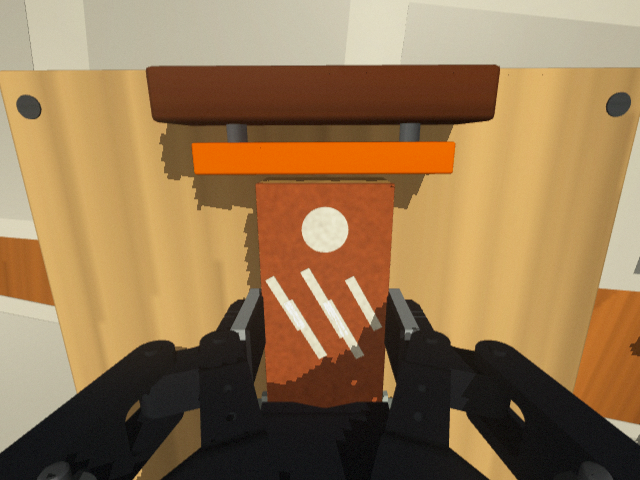

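jog_arm([
  {"tx": 0, "ty": 0, "tz": 0.1, "ax": 0, "ay": 0, "az": 0, "hand": -0.2},
  {"tx": 0, "ty": 0, "tz": 0.07, "ax": 0, "ay": 0, "az": 0, "hand": -0.2},
  {"tx": 0, "ty": 0, "tz": 0.04, "ax": 0, "ay": 0, "az": 0, "hand": -0.2},
  {"tx": 0, "ty": 0, "tz": 0.02, "ax": 0, "ay": 0, "az": 0, "hand": -0.2},
  {"tx": 0, "ty": 0, "tz": 0, "ax": 0, "ay": 0, "az": 0, "hand": -0.2},
])

```text
clock: 35.3
tool_pos: [525.3, 31.0, 22.2]
ee_rot: [3.13, 0.269, 0.003]
wrist_force: [-6.0, 0.6, 19.2]
opening: 50.8
```

jog_arm([
  {"tx": 0, "ty": 0, "tz": 0.02, "ax": 0, "ay": 0, "az": 0, "hand": -0.2},
  {"tx": 0, "ty": 0, "tz": 0.02, "ax": 0, "ay": 0, "az": 0, "hand": -0.2},
  {"tx": 0, "ty": 0, "tz": 0.01, "ax": 0, "ay": 0, "az": 0, "hand": -0.2},
  {"tx": 0, "ty": 0, "tz": 0, "ax": 0, "ay": 0, "az": 0, "hand": -0.2},
  {"tx": 0, "ty": 0, "tz": 0, "ax": 0, "ay": 0, "az": 0, "hand": -0.2},
])

```text
clock: 35.8
tool_pos: [525.4, 31.0, 22.1]
ee_rot: [3.129, 0.269, 0.004]
wrist_force: [-10.9, 1.9, 35.0]
opening: 50.7
```

Firm contact at TCP z = 22.2, which matches the bed plus the 10.2 mm grip offset. Easing off and releasing.

jog_arm([
  {"tx": 0, "ty": 0, "tz": -0.06, "ax": 0, "ay": 0, "az": 0, "hand": -0.2},
  {"tx": 0, "ty": 0, "tz": 0, "ax": 0, "ay": 0, "az": 0, "hand": 0.5},
  {"tx": 0, "ty": 0, "tz": 0, "ax": 0, "ay": 0, "az": 0, "hand": 0.6},
  {"tx": 0, "ty": 0, "tz": 0, "ax": 0, "ay": 0, "az": 0, "hand": 0.6},
  {"tx": 0, "ty": 0, "tz": -0.3, "ax": 0, "ay": 0, "az": 0, "hand": 0.6},
])

```text
clock: 36.3
tool_pos: [523.3, 31.2, 30.6]
ee_rot: [-3.129, -0.269, 0.006]
wrist_force: [-0.5, -0.3, -0.2]
opening: 68.5
```

jog_arm([
  {"tx": 0, "ty": 0, "tz": -0.8, "ax": 0, "ay": 0, "az": 0, "hand": 0.6},
  {"tx": 0, "ty": 0, "tz": -0.8, "ax": 0, "ay": 0, "az": 0, "hand": 0.6},
  {"tx": 0, "ty": 0, "tz": -0.8, "ax": 0, "ay": 0, "az": 0, "hand": 0},
  {"tx": 0, "ty": 0, "tz": -0.5, "ax": 0, "ay": 0, "az": 0, "hand": 0},
  {"tx": 0, "ty": 0, "tz": 0, "ax": 0, "ay": 0, "az": 0, "hand": 0},
])

```text
clock: 36.8
tool_pos: [527.2, 30.8, 151.9]
ee_rot: [3.129, 0.269, 0.01]
wrist_force: [0.9, 0.6, -0.5]
opening: 42.6
```

```bash
python3 - <<'E'
from h import *
s,R=st()
f=grab_frame("wrist");cv2.imwrite("pics/w15.png",f["color"][:,:,::-1])
f=grab_frame("side");cv2.imwrite("pics/s15.png",f["color"][:,:,::-1])
T=grab_frame("top")
r=[x for x in spot_point("top","knob")][:1];print(r, pix2w(T,*r[0]["location"][::-1],78))
go([439.6,-105.1,140],np.radians(140))
E
```

```text
t36.80 tcp [527.2  30.8 151.9] x [0.985 0.171 0.006] z [ 0.007 -0.001 -1.   ] F [ 0.9  0.6 -0.5] op 42.6
[{'location': [275.5, 383.9], 'conf': 0.92}] [ 452.74809026 -107.02422043   78.        ]
t37.00 tcp [524.   31.1 146.9] x [ 0.985  0.171 -0.002] z [-0.002  0.    -1.   ] F [-0.6  0.4 -0.2] op 42.8
turn units [0.   0.03 9.96] j6 1.31
shift units (cur axes) [-2.659  2.996  0.177]
```

View pics/w15.png

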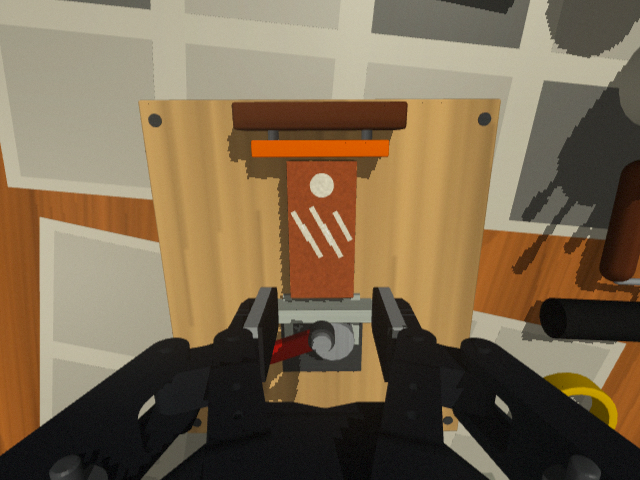

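View pics/s15.png

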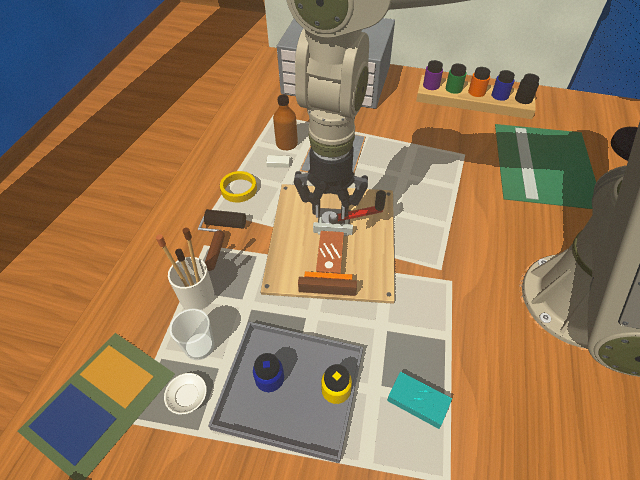

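The block is seated and centred, just short of the bar. Going back to the lever.

jog_arm([
  {"tx": -0.53, "ty": 0.6, "tz": 0, "ax": 0, "ay": 0, "az": 0, "hand": 0},
  {"tx": -0.53, "ty": 0.6, "tz": 0, "ax": 0, "ay": 0, "az": 0, "hand": 0},
  {"tx": -0.53, "ty": 0.6, "tz": 0, "ax": 0, "ay": 0, "az": 0, "hand": 0},
  {"tx": -0.53, "ty": 0.6, "tz": 0, "ax": 0, "ay": 0, "az": 0, "hand": 0},
  {"tx": -0.53, "ty": 0.6, "tz": 0, "ax": 0, "ay": 0, "az": 0, "hand": 0},
])

```text
clock: 37.5
tool_pos: [439.1, -105.7, 146.6]
ee_rot: [-3.129, -0.269, 0.004]
wrist_force: [0.3, -0.3, -0.5]
opening: 42.7
```

jog_arm([
  {"tx": 0, "ty": 0, "tz": 0, "ax": 0, "ay": 0, "az": 1, "hand": 0},
  {"tx": 0, "ty": 0, "tz": 0, "ax": 0, "ay": 0, "az": 1, "hand": 0},
  {"tx": 0, "ty": 0, "tz": 0, "ax": 0, "ay": 0, "az": 1, "hand": 0},
  {"tx": 0, "ty": 0, "tz": 0, "ax": 0, "ay": 0, "az": 1, "hand": 0},
  {"tx": 0, "ty": 0, "tz": 0, "ax": 0, "ay": 0, "az": 1, "hand": 0},
])

```text
clock: 38.0
tool_pos: [439.8, -104.9, 146.6]
ee_rot: [-3.112, 0.421, 0.005]
wrist_force: [-0.4, -0.2, 0.4]
opening: 42.7
```

jog_arm([
  {"tx": 0, "ty": 0, "tz": 0, "ax": 0, "ay": 0, "az": 1, "hand": 0},
  {"tx": 0, "ty": 0, "tz": 0, "ax": 0, "ay": 0, "az": 1, "hand": 0},
  {"tx": 0, "ty": 0, "tz": 0, "ax": 0, "ay": 0, "az": 1, "hand": 0},
  {"tx": 0, "ty": 0, "tz": 0, "ax": 0, "ay": 0, "az": 1, "hand": 0},
  {"tx": 0, "ty": 0, "tz": 0, "ax": 0, "ay": 0, "az": 1, "hand": 0},
])

```text
clock: 38.5
tool_pos: [439.9, -104.8, 146.5]
ee_rot: [-2.948, 1.084, 0.005]
wrist_force: [0.1, 0.5, -0.4]
opening: 43.1
```

```bash
python3 - <<'E'
from h import *
f=grab_frame("wrist");cv2.imwrite("pics/w16.png",f["color"][:,:,::-1])
r=spot_point("wrist","knob")[0];p=pix2w(f,*r["location"][::-1],78);print(r,p)
go([p[0],p[1],58],np.radians(140))
T=grab_frame("top")
c=rectfit(T,(230,150,450,350),(0,100,60),(12,215,200),37,"new on bed");print(tobed(c))
cv2.imwrite("pics/t16.png",cv2.resize(T["color"][190:310,240:400,::-1],None,fx=5,fy=5,interpolation=cv2.INTER_NEAREST))
E
```

```text
{'location': [253.2, 335.7], 'conf': 0.74} [ 445.19914116 -109.50755239   78.        ]
t38.60 tcp [ 439.9 -104.9  146.7] x [ 0.764 -0.645 -0.003] z [-0.003  0.001 -1.   ] F [ 0.4 -0.2 -1. ] op 42.5
turn units [ 0.01  0.03 -0.04] j6 1.86
shift units (cur axes) [1.810e-01 2.000e-03 2.217e+00]
new on bed n 1022 c [717.4  13.6] size [112.1  82.1] long-axis deg 5.277061
[189.58288522   7.95013501]
```

View pics/w16.png

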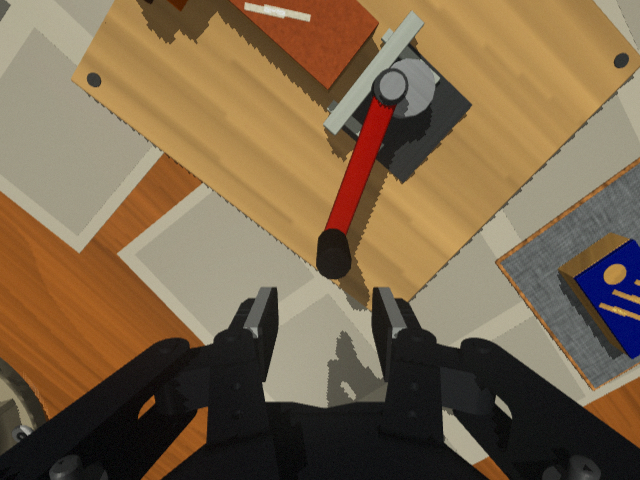

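View pics/t16.png

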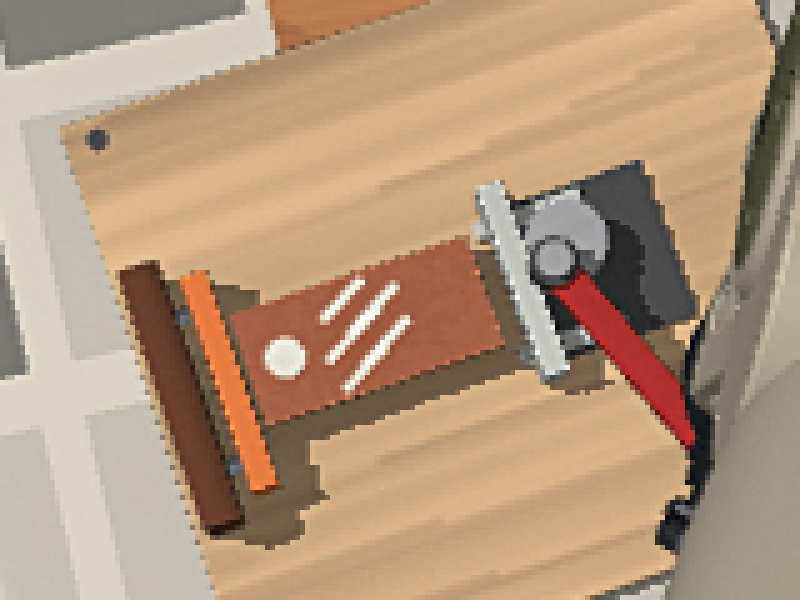

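jog_arm([
  {"tx": 0.13, "ty": 0, "tz": 0.6, "ax": 0, "ay": 0, "az": 0, "hand": 0},
  {"tx": 0, "ty": 0, "tz": 0.6, "ax": 0, "ay": 0, "az": 0, "hand": 0},
  {"tx": 0, "ty": 0, "tz": 0.5, "ax": 0, "ay": 0, "az": 0, "hand": 0},
  {"tx": 0, "ty": 0, "tz": 0.35, "ax": 0, "ay": 0, "az": 0, "hand": 0},
  {"tx": 0, "ty": 0, "tz": 0.17, "ax": 0, "ay": 0, "az": 0, "hand": 0},
])

```text
clock: 39.15
tool_pos: [443.4, -108.0, 57.4]
ee_rot: [-2.951, 1.076, 0.005]
wrist_force: [0.0, -0.3, 1.2]
opening: 42.9
```

jog_arm([
  {"tx": 0, "ty": 0, "tz": 0, "ax": 0, "ay": 0, "az": 0, "hand": -0.38},
  {"tx": 0, "ty": 0, "tz": 0, "ax": 0, "ay": 0, "az": 0, "hand": -0.38},
  {"tx": 0, "ty": 0, "tz": 0, "ax": 0, "ay": 0, "az": 0, "hand": -0.38},
  {"tx": 0, "ty": 0, "tz": 0, "ax": 0, "ay": 0, "az": 0, "hand": -0.38},
  {"tx": 0, "ty": 0, "tz": 0, "ax": 0, "ay": 0, "az": 0, "hand": -0.38},
])

```text
clock: 39.65
tool_pos: [445.3, -108.8, 59.8]
ee_rot: [-2.951, 1.079, -0.002]
wrist_force: [-0.2, 0.2, -0.2]
opening: 26.2
```

```bash
cat >> h.py <<'E'
def arc(cam_to,n):
    s,R=st(); ax=AX; p=s["tool_pos"][:2]; v=p-ax
    a0=np.arctan2(v[1],v[0])%(2*np.pi); z=np.pi+TH+0.35
    print("r %.1f cam now %.3f"%(np.hypot(*v),a0-z))
    pts=[p]+[ax+110*np.array([np.cos(a),np.sin(a)]) for a in np.linspace(a0,z+cam_to,n+1)[1:]]
    for a,b in zip(pts,pts[1:]): print((R[:2,:2].T@(b-a)/40).round(3),b.round(1))
AX=frombed(2,-29)
E
python3 - <<'E'
from h import *
arc(0.75,10)
E
```

```text
t39.65 tcp [ 445.3 -108.8   59.8] x [ 0.764 -0.645  0.001] z [ 0.001 -0.    -1.   ] F [-0.2  0.2 -0.2] op 26.2
r 108.1 cam now 0.001
[0.18  0.108] [ 448.  -116.7]
[0.2   0.048] [ 452.9 -123.4]
[0.203 0.033] [ 458.2 -129.6]
[0.205 0.017] [ 464.1 -135.4]
[0.206 0.002] [ 470.3 -140.8]
[ 0.205 -0.013] [ 476.9 -145.7]
[ 0.204 -0.029] [ 483.9 -150.1]
[ 0.201 -0.044] [ 491.2 -153.9]
[ 0.197 -0.059] [ 498.7 -157.2]
[ 0.192 -0.073] [ 506.5 -159.9]
```

jog_arm([
  {"tx": 0.19, "ty": 0.07, "tz": 0, "ax": 0, "ay": 0, "az": 0, "hand": -0.38},
  {"tx": 0.2, "ty": 0.05, "tz": 0, "ax": 0, "ay": 0, "az": 0, "hand": -0.38},
  {"tx": 0.2, "ty": 0.03, "tz": 0, "ax": 0, "ay": 0, "az": 0, "hand": -0.38},
  {"tx": 0.2, "ty": 0.02, "tz": 0, "ax": 0, "ay": 0, "az": 0, "hand": -0.38},
  {"tx": 0.2, "ty": 0, "tz": 0, "ax": 0, "ay": 0, "az": 0, "hand": -0.38},
])

```text
clock: 40.15
tool_pos: [470.8, -140.0, 58.9]
ee_rot: [2.95, -1.08, -0.002]
wrist_force: [-4.4, 0.1, -0.4]
opening: 26.8
```

jog_arm([
  {"tx": 0.2, "ty": -0.01, "tz": 0, "ax": 0, "ay": 0, "az": 0, "hand": -0.38},
  {"tx": 0.2, "ty": -0.03, "tz": 0, "ax": 0, "ay": 0, "az": 0, "hand": -0.38},
  {"tx": 0.2, "ty": -0.04, "tz": 0, "ax": 0, "ay": 0, "az": 0, "hand": -0.38},
  {"tx": 0.15, "ty": -0.05, "tz": 0, "ax": 0, "ay": 0, "az": 0, "hand": -0.38},
  {"tx": 0, "ty": 0, "tz": 0, "ax": 0, "ay": 0, "az": 0, "hand": -0.38},
])

```text
clock: 40.65
tool_pos: [498.9, -155.4, 59.5]
ee_rot: [-2.95, 1.079, -0.004]
wrist_force: [-0.1, 0.2, -0.4]
opening: 26.4
```

```bash
cat >> h.py <<'E'
def rectify(im,T,name,z=38):
    yy=np.arange(720)/4-40; xx=np.arange(560)/4-70
    X,Y=np.meshgrid(xx,yy); P=np.stack([BO[0]+X*BX[0]+Y*BY[0],BO[1]+X*BX[1]+Y*BY[1],np.full_like(X,z)],-1)
    q=P@T["R"].T+T["t"]; u=T["fx"]*q[...,0]/q[...,2]+T["cx"]; v=T["fy"]*q[...,1]/q[...,2]+T["cy"]
    out=cv2.remap(im,u.astype(np.float32),v.astype(np.float32),cv2.INTER_CUBIC)
    hsv=cv2.cvtColor(out,cv2.COLOR_BGR2HSV); o=cv2.inRange(hsv,(8,150,170),(16,255,255)); t=cv2.inRange(hsv,(5,100,90),(11,200,190))
    for x in (-15,-8,0,8,15):
        j=int((x+70)*4); a=yy[(o[:,j]>0)&(yy>100)]; 
        w=yy[(hsv[:,j,1]<35)&(hsv[:,j,2]>150)&(yy>-25)&(yy<20)]
        b=out[:,j]; print(x,"orange",a.min() if len(a) else None,a.max() if len(a) else None,"jaw",(w.min(),w.max()) if len(w) else None)
    for k in range(0,720,40): cv2.putText(out,str(int(k/4-40)),(0,k+4),0,0.4,(0,0,255),1); cv2.line(out,(30,k),(45,k),(0,0,255),1)
    cv2.imwrite(name,out[:,:]) if False else cv2.imwrite(name,cv2.resize(out,(466,600)))
E
python3 - <<'E'
from h import *
arc(0.85,4)
T=grab_frame("top");cv2.imwrite("pics/t17.png",T["color"][:,:,::-1]);rectify(T["color"][:,:,::-1].copy(),T,"pics/r17.png")
print("before:");rectify(cv2.imread("pics/top8.png"),T,"pics/r8.png")
E
```

```text
t40.65 tcp [ 498.9 -155.4   59.5] x [ 0.764 -0.645  0.002] z [ 0.002 -0.001 -1.   ] F [-0.1  0.2 -0.4] op 26.4
r 108.2 cam now 0.671
[0.13 0.  ] [ 502.9 -158.8]
[ 0.114 -0.047] [ 507.6 -160.3]
[ 0.112 -0.052] [ 512.3 -161.6]
[ 0.109 -0.057] [ 517.2 -162.7]
-15 orange 117.0 128.5 jaw (np.float64(-9.75), np.float64(1.0))
-8 orange 117.0 128.25 jaw (np.float64(-9.75), np.float64(1.0))
0 orange 111.0 128.25 jaw (np.float64(-10.25), np.float64(1.25))
8 orange 111.0 128.5 jaw (np.float64(-24.75), np.float64(0.5))
15 orange 111.25 128.5 jaw (np.float64(-20.75), np.float64(1.0))
before:
-15 orange 117.0 128.5 jaw (np.float64(-18.75), np.float64(-7.0))
-8 orange 116.75 128.25 jaw (np.float64(-19.0), np.float64(-7.25))
0 orange 117.0 128.25 jaw (np.float64(-15.5), np.float64(-7.75))
8 orange 117.5 128.5 jaw (np.float64(-24.75), np.float64(-7.0))
15 orange 117.5 128.5 jaw (np.float64(-18.25), np.float64(-6.25))
```

View pics/r17.png

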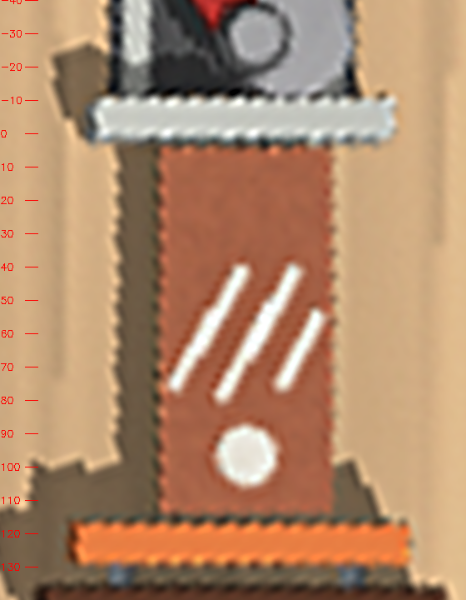

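```bash
cat >> h.py <<'E'
def prof(im,T,verbose=True):
    """subpixel pad (orange) front/rear edge, jaw edges, block ends in my bed y at z=38 (bgr image)"""
    yy=np.arange(-40,150,0.1); 
    def band(xs):
        X,Y=np.meshgrid(xs,yy); P=np.stack([BO[0]+X*BX[0]+Y*BY[0],BO[1]+X*BX[1]+Y*BY[1],np.full_like(X,38)],-1)
        q=P@T["R"].T+T["t"]; u=T["fx"]*q[...,0]/q[...,2]+T["cx"]; v=T["fy"]*q[...,1]/q[...,2]+T["cy"]
        return cv2.remap(im,u.astype(np.float32),v.astype(np.float32),cv2.INTER_LINEAR).astype(float).mean(1)
    a=band(np.r_[np.arange(-43,-28,.25),np.arange(33,47,.25)])
    s=a[:,2]-a[:,0]; m=(yy>105)&(yy<134); Y=yy[m]; S=s[m]; mx=np.sort(S)[-30:].mean()
    def cross(Y,S,lo,th,frm):
        i=frm
        while S[i]>th: i+=lo
        return Y[i]
    pk=int(np.argmax(S)); bgf=S[:30].mean(); 
    rear=cross(Y,S,1,(mx+S[-1:].mean()*0+40)/2,pk); front=cross(Y,S,-1,(mx+bgf)/2,pk)
    w=np.clip(S-60,0,None); w[(Y<112)]=0; cen=(Y*w).sum()/w.sum()
    b=band(np.arange(-12,18,.25)); sat=b.max(1)-b.min(1); br=b.min(1)
    m2=(yy>-22)&(yy<20); k=np.argmin(np.where(m2,sat-br*0.5,999)); 
    j=k
    while br[j]>0.5*(br[k]+60): j+=1
    print("pad front %.2f rear %.2f centroid %.2f | jaw front %.2f"%(front,rear,cen,yy[j]))
E
python3 - <<'E'
from h import *
T=grab_frame("top")
for n in ("top0","t4","top8","t17"): prof(cv2.imread(f"pics/{n}.png"),T)
prof(T["color"][:,:,::-1].copy(),T)
E
```

```text
pad front 117.20 rear 128.80 centroid 123.02 | jaw front 5.30
pad front 117.20 rear 128.90 centroid 123.03 | jaw front -5.80
pad front 117.20 rear 128.90 centroid 123.03 | jaw front -5.80
pad front 117.20 rear 128.90 centroid 123.04 | jaw front 1.40
pad front 117.20 rear 128.90 centroid 123.03 | jaw front 1.40
```

The pad position is repeatable to 0.02 mm in the image (centroid 123.03 when free). Closing the lever in steps.

jog_arm([
  {"tx": 0.12, "ty": -0.03, "tz": 0, "ax": 0, "ay": 0, "az": 0, "hand": -0.38},
  {"tx": 0.12, "ty": -0.04, "tz": 0, "ax": 0, "ay": 0, "az": 0, "hand": -0.38},
  {"tx": 0.11, "ty": -0.05, "tz": 0, "ax": 0, "ay": 0, "az": 0, "hand": -0.38},
  {"tx": 0.11, "ty": -0.06, "tz": 0, "ax": 0, "ay": 0, "az": 0, "hand": -0.38},
  {"tx": 0, "ty": 0, "tz": 0, "ax": 0, "ay": 0, "az": 0, "hand": -0.38},
])

```text
clock: 41.25
tool_pos: [516.7, -161.4, 59.2]
ee_rot: [-2.95, 1.079, -0.002]
wrist_force: [-1.0, -0.9, -0.5]
opening: 26.5
```

```bash
python3 - <<'E'
from h import *
T=grab_frame("top");prof(T["color"][:,:,::-1].copy(),T);arc(1.0,4)
E
```

```text
pad front 117.20 rear 128.90 centroid 123.03 | jaw front 3.50
t41.30 tcp [ 516.8 -161.4   59.3] x [ 0.764 -0.645  0.001] z [ 0.001 -0.    -1.   ] F [0.1 0.5 0.3] op 26.2
r 108.8 cam now 0.844
[ 0.107 -0.027] [ 520.7 -163.3]
[ 0.091 -0.056] [ 525.  -163.9]
[ 0.089 -0.06 ] [ 529.2 -164.4]
[ 0.086 -0.063] [ 533.5 -164.7]
```

jog_arm([
  {"tx": 0.1, "ty": -0.04, "tz": 0, "ax": 0, "ay": 0, "az": 0, "hand": -0.38},
  {"tx": 0.09, "ty": -0.06, "tz": 0, "ax": 0, "ay": 0, "az": 0, "hand": -0.38},
  {"tx": 0.09, "ty": -0.06, "tz": 0, "ax": 0, "ay": 0, "az": 0, "hand": -0.38},
  {"tx": 0.09, "ty": -0.06, "tz": 0, "ax": 0, "ay": 0, "az": 0, "hand": -0.38},
  {"tx": 0, "ty": 0, "tz": 0, "ax": 0, "ay": 0, "az": 0, "hand": -0.38},
])

```text
clock: 41.8
tool_pos: [533.6, -164.0, 59.2]
ee_rot: [-2.95, 1.079, -0.001]
wrist_force: [-1.6, 0.3, -0.8]
opening: 26.6
```

```bash
python3 - <<'E'
from h import *
T=grab_frame("top");cv2.imwrite("pics/t18.png",T["color"][:,:,::-1]);prof(T["color"][:,:,::-1].copy(),T);arc(1.15,4);rectify(T["color"][:,:,::-1].copy(),T,"pics/r18.png")
E
```

```text
pad front 117.20 rear 128.90 centroid 123.03 | jaw front 5.40
t41.85 tcp [ 533.7 -164.1   59.3] x [ 0.764 -0.645  0.001] z [ 0.001 -0.    -1.   ] F [ 0.3 -0.2 -1.2] op 26.3
r 109.4 cam now 1.001
[ 0.089 -0.051] [ 537.7 -164.8]
[ 0.078 -0.067] [ 541.8 -164.8]
[ 0.075 -0.069] [ 545.9 -164.6]
[ 0.072 -0.072] [ 550.  -164.3]
-15 orange 112.5 128.5 jaw (np.float64(-6.75), np.float64(4.0))
-8 orange 112.25 128.25 jaw (np.float64(-6.25), np.float64(4.0))
0 orange 116.75 128.25 jaw (np.float64(-5.75), np.float64(5.25))
8 orange 111.5 128.5 jaw (np.float64(-24.75), np.float64(5.25))
15 orange 100.75 128.5 jaw (np.float64(-20.75), np.float64(4.75))
```

View pics/r18.png

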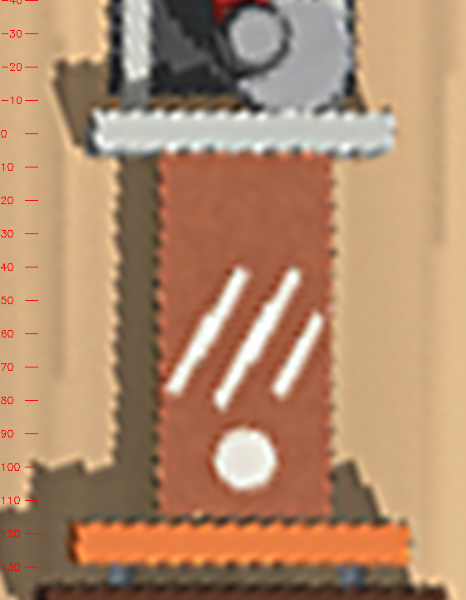

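jog_arm([
  {"tx": 0.09, "ty": -0.05, "tz": 0, "ax": 0, "ay": 0, "az": 0, "hand": -0.38},
  {"tx": 0.08, "ty": -0.07, "tz": 0, "ax": 0, "ay": 0, "az": 0, "hand": -0.38},
  {"tx": 0.08, "ty": -0.07, "tz": 0, "ax": 0, "ay": 0, "az": 0, "hand": -0.38},
  {"tx": 0.07, "ty": -0.07, "tz": 0, "ax": 0, "ay": 0, "az": 0, "hand": -0.38},
  {"tx": 0, "ty": 0, "tz": 0, "ax": 0, "ay": 0, "az": 0, "hand": -0.38},
])

```text
clock: 42.35
tool_pos: [550.1, -164.3, 59.3]
ee_rot: [-2.95, 1.078, -0.001]
wrist_force: [-1.1, -0.1, -0.1]
opening: 26.6
```

```bash
python3 - <<'E'
from h import *
T=grab_frame("top");prof(T["color"][:,:,::-1].copy(),T);arc(1.25,3)
E
```

```text
pad front 117.40 rear 129.10 centroid 123.24 | jaw front 7.30
t42.40 tcp [ 550.1 -164.3   59.3] x [ 0.764 -0.645  0.001] z [ 0.001  0.    -1.   ] F [-1.2  0.3 -0.8] op 26.5
r 110.0 cam now 1.151
[ 0.061 -0.067] [ 553.7 -163.8]
[ 0.06  -0.068] [ 557.3 -163.3]
[ 0.057 -0.07 ] [ 560.9 -162.6]
```

jog_arm([
  {"tx": 0.06, "ty": -0.07, "tz": 0, "ax": 0, "ay": 0, "az": 0, "hand": -0.38},
  {"tx": 0.06, "ty": -0.07, "tz": 0, "ax": 0, "ay": 0, "az": 0, "hand": -0.38},
  {"tx": 0.06, "ty": -0.07, "tz": 0, "ax": 0, "ay": 0, "az": 0, "hand": -0.38},
  {"tx": 0.05, "ty": -0.07, "tz": 0, "ax": 0, "ay": 0, "az": 0, "hand": -0.38},
  {"tx": 0, "ty": 0, "tz": 0, "ax": 0, "ay": 0, "az": 0, "hand": -0.38},
])

```text
clock: 42.9
tool_pos: [564.1, -161.4, 59.2]
ee_rot: [-2.95, 1.078, -0.001]
wrist_force: [-2.2, 0.8, -1.2]
opening: 26.3
```

```bash
python3 - <<'E'
from h import *
T=grab_frame("top");prof(T["color"][:,:,::-1].copy(),T);arc(1.35,2)
f=grab_frame("wrist");cv2.imwrite("pics/w19.png",f["color"][:,:,::-1])
E
```

```text
pad front 119.00 rear 130.50 centroid 124.69 | jaw front 8.80
t42.95 tcp [ 564.1 -161.4   59.2] x [ 0.764 -0.645  0.   ] z [ 0.001  0.    -1.   ] F [-1.4  1.  -1.2] op 26.6
r 109.5 cam now 1.281
[ 0.064 -0.07 ] [ 567.9 -161. ]
[ 0.052 -0.079] [ 571.5 -159.9]
```

View pics/w19.png

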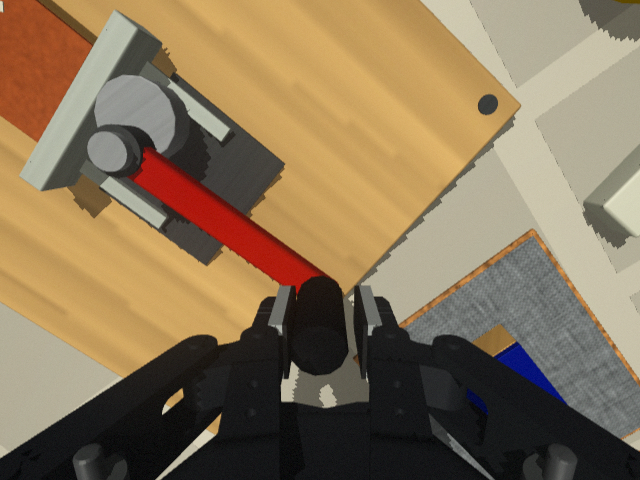

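Pad is in 1.7 mm; about 1.3 mm more to go.

jog_arm([
  {"tx": 0.06, "ty": -0.07, "tz": 0, "ax": 0, "ay": 0, "az": 0, "hand": -0.38},
  {"tx": 0.05, "ty": -0.08, "tz": 0, "ax": 0, "ay": 0, "az": 0, "hand": -0.38},
  {"tx": 0.05, "ty": -0.08, "tz": 0, "ax": 0, "ay": 0, "az": 0, "hand": -0.38},
  {"tx": 0, "ty": 0, "tz": 0, "ax": 0, "ay": 0, "az": 0, "hand": -0.38},
  {"tx": 0, "ty": 0, "tz": 0, "ax": 0, "ay": 0, "az": 0, "hand": -0.38},
])

```text
clock: 43.5
tool_pos: [574.9, -158.5, 59.3]
ee_rot: [-2.95, 1.078, -0.001]
wrist_force: [-0.7, 1.6, -1.9]
opening: 26.1
```

```bash
python3 - <<'E'
from h import *
T=grab_frame("top");prof(T["color"][:,:,::-1].copy(),T);st()
E
```

```text
pad front 120.20 rear 131.40 centroid 125.75 | jaw front 10.00
t43.55 tcp [ 574.8 -158.5   59.3] x [ 0.764 -0.645  0.   ] z [ 0.001  0.001 -1.   ] F [-1.3  1.5 -1.7] op 26.5
```

Pad is in about 2.7–3.0 mm. Releasing the knob and lifting straight up.

jog_arm([
  {"tx": 0, "ty": 0, "tz": 0, "ax": 0, "ay": 0, "az": 0, "hand": 0},
  {"tx": 0, "ty": 0, "tz": 0, "ax": 0, "ay": 0, "az": 0, "hand": 0},
  {"tx": 0, "ty": 0, "tz": 0, "ax": 0, "ay": 0, "az": 0, "hand": 0},
  {"tx": 0, "ty": 0, "tz": -0.5, "ax": 0, "ay": 0, "az": 0, "hand": 0},
  {"tx": 0, "ty": 0, "tz": -0.8, "ax": 0, "ay": 0, "az": 0, "hand": 0},
])

```text
clock: 44.05
tool_pos: [572.8, -158.2, 109.8]
ee_rot: [-2.95, 1.079, 0.007]
wrist_force: [1.1, 0.7, 0.2]
opening: 42.5
```

jog_arm([
  {"tx": 0, "ty": 0, "tz": -0.8, "ax": 0, "ay": 0, "az": 0, "hand": 0},
  {"tx": 0, "ty": 0, "tz": -0.8, "ax": 0, "ay": 0, "az": 0, "hand": 0},
  {"tx": 0, "ty": 0.6, "tz": -0.4, "ax": 0, "ay": 0, "az": 0, "hand": 0},
  {"tx": 0, "ty": 0.8, "tz": 0, "ax": 0, "ay": 0, "az": 0, "hand": 0},
  {"tx": 0, "ty": 0, "tz": 0, "ax": 0, "ay": 0, "az": 0, "hand": 0},
])

```text
clock: 44.55
tool_pos: [537.2, -204.0, 192.6]
ee_rot: [2.948, -1.083, 0.003]
wrist_force: [0.1, 0.9, 0.1]
opening: 42.7
```

```bash
python3 - <<'E'
from h import *
st()
T=grab_frame("top");im=T["color"][:,:,::-1].copy();cv2.imwrite("pics/t20.png",im);prof(im,T);rectify(im,T,"pics/r20.png")
S=grab_frame("side");cv2.imwrite("pics/s20.png",S["color"][:,:,::-1])
E
```

```text
t44.55 tcp [ 537.2 -204.   192.6] x [ 0.762 -0.647  0.002] z [ 0.001 -0.002 -1.   ] F [0.1 0.9 0.1] op 42.7
pad front 120.20 rear 131.40 centroid 125.75 | jaw front 10.00
-15 orange 119.25 130.5 jaw (np.float64(-2.0), np.float64(9.0))
-8 orange 119.25 131.0 jaw (np.float64(-1.25), np.float64(9.0))
0 orange 120.75 130.5 jaw (np.float64(-14.5), np.float64(8.5))
8 orange 120.5 132.0 jaw (np.float64(-24.75), np.float64(9.75))
15 orange 120.75 130.0 jaw (np.float64(-20.25), np.float64(10.0))
```

View pics/t20.png

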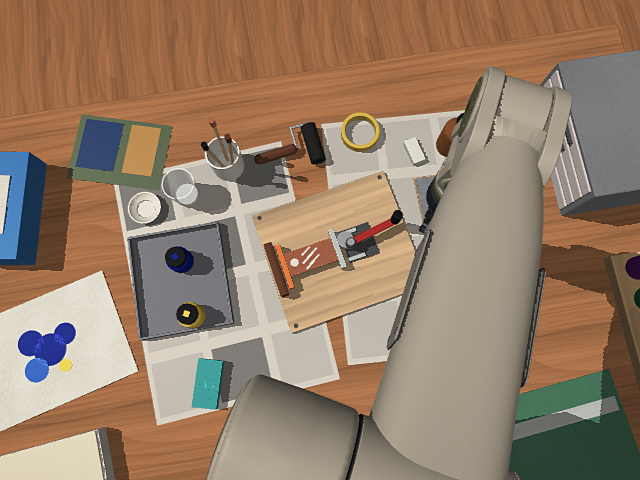

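View pics/r20.png

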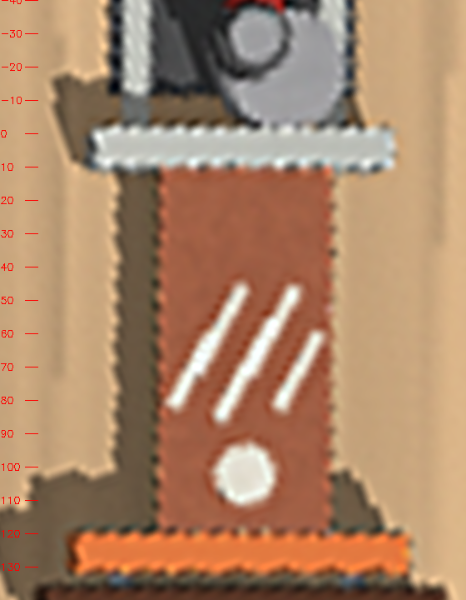

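View pics/s20.png

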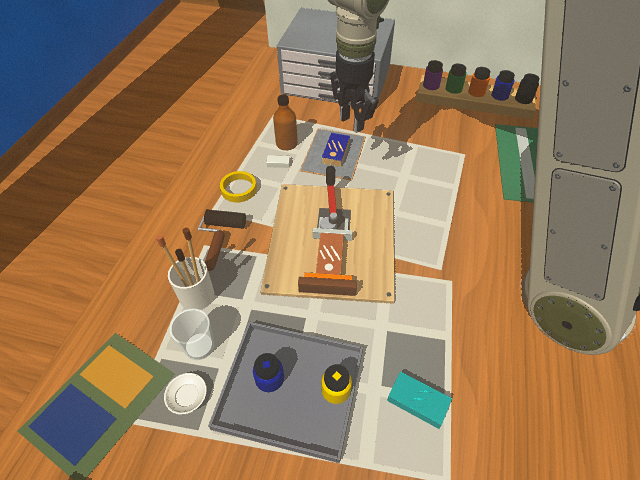

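```bash
python3 - <<'E'
from h import *
T=grab_frame("top");C=cloud(T)
for u,v,n in ((312,258,"new mid"),(300,262,"new front"),(330,250,"new rear"),(177,257,"blue cap"),(187,314,"yellow cap")): print(n,np.nanmedian(C[v-2:v+3,u-2:u+3].reshape(-1,3),0).round(1))
prof(T["color"][:,:,::-1].copy(),T); st()
sign_off()
E
```

```text
new mid [520.1  35.   37.5]
new front [516.5  62.2  36.7]
new rear [531.7  -6.7  36.9]
blue cap [564.3 318.6  67.9]
yellow cap [440.7 311.1  67.5]
pad front 120.20 rear 131.40 centroid 125.74 | jaw front 10.00
t44.70 tcp [ 538.3 -201.6  191.3] x [ 0.764 -0.646  0.   ] z [ 0.001  0.    -1.   ] F [ 0.1 -0.7 -0.4] op 42.7
the job is handed in; nothing more can be done
```

The job is done and handed in at about 45 s of the 208 s allowed; signing off gives no verdict.

- **Jars:** I stood the only two jars on the bed, blue and yellow, upright in the tray. The yellow one was later knocked about 30 mm while the arm was elsewhere. It stayed upright and inside the limits, near tray x = -79, so I left it. Both cap tops last read about 67.5 mm, as expected for jars standing on the tray floor.
- **Used block:** I opened the lever and laid the blue block flat on the mat, about 4 mm off centre and square to within about 0.4°.
- **Fresh block:** The terracotta block is between the jaw and the orange bar, face up and square. Its top reads 36.7–37.5 mm, against 37 mm expected. It is central on the bar to within about 2 mm.
- **Clamp:** I closed the lever in small steps while watching the bar. It is pushed in about 2.7–3.0 mm and did not change after I let go of the lever.
- **Bystanders:** None appears moved in the last top and side pictures, though the arm partly hid the cleaner bottle in the top one.

**Disagreements:**
- My bed frame, taken from its corners, was about 3–4 mm off along the bed's length compared with where the orange bar appeared. I used distances measured relative to the bar and jaw instead.
- One colour fit of the fresh block picked up the wrong patch, so I discarded it.
- Setting the fresh block down pressed with 35 N for a moment, under the 40 N limit.

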